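Load and latch the cold-room shuttle

ROBOT

A 7-joint arm with a two-finger parallel gripper is mounted at the origin on the work surface. World frame = base frame: x ahead of the robot, y to its left, z up, the work surface at z = 0. Lengths are in mm, angles in rad, forces in N, time in s.
With the tool pointing down it reaches from about 425 to 825 mm from the base axis. Payload 3.6 kg.
Tool frame: the origin (TCP) lies midway between the tips of the shut fingers; the grasp point (between the pads) lies 19 mm behind it; z points along the fingers, y is the direction in which the jaws open and shut (so a half turn about z gives the same grasp; the last joint's range is limited). The gripper opens to 93 mm and grips with 3 to 60 N. Pads are 15 mm wide; open, the fingers measure 128 mm over their backs; the gripper's body (75 mm by 188 mm) begins 65 mm behind the grasp point.
Start: joints at [-1.246, 0.615, -0.013, 1.423, 0.008, 1.103, -0.04], TCP at [223.337, 610.395, 218.64] pointing down, gripper open.
Joint ranges: [-3.12, 3.12], [-0.3, 2.06], [-1.34, 1.32], [0.26, 2.42], [-1.36, 4.5], [0.01, 1.98], [-2.84, 2.84]. Speed limits (rad/s): [2.79, 2.79, 3.14, 3.14, 3.14, 3.14, 3.14].

INTERFACE

Orientations are given as [roll, pitch, yaw] about the fixed x, y, z axes, in that order (R = Rz(yaw) Ry(pitch) Rx(roll)).
In Python, from cell import * gives the robot as it stands.
- The arm moves only by the tool move_arm, never from a script. Its argument "commands" is a list that holds one entry, the list of rows, each a list of 7 numbers: the shift along the tool's x, y, z in units of 50 mm (1.0 is 50 mm), then the turn, a rotation vector about the tool's x, y, z in units of 5 degrees (1.0 is 5 degrees), then the finger opening in mm, from 0 to 93. In form: [[[x, y, z, wx, wy, wz, claw], ...]]. A call has 1 to 8 rows; each row is the pose to reach, as a shift and turn from the pose measured when the call began, along the tool's axes at that moment; what a row does not reach only later rows make up. A row lasts 1/10 s, in which the tool goes at most 50 mm and 8.59 degrees, less where a joint would pass 70% of its speed; a pose out of reach is approached as far as the arm can. A call with a gripper value outside its range is refused whole. The fingers move at their own pace and stop on an object; the grip force is fixed at half the most. Time passes only in rows, so rows that repeat a pose let the fingers close. It gives the time, the measured TCP pose, the force and the opening at its end, in the units of the state.
- sense(): the state, without advancing time (a new reading comes with each control period).
- read_camera(name): name is "scene" or "side" or "wrist"; returns (picture, depth): 384x512x3 uint8, blue, green, red; 384x512 float32, mm along the optical axis (not along the pixel's ray), 0 where there is no reading.
- camera_info(name): a dict with "fx", "fy", "cx", "cy" (pixels), "eye" and "rotation" of the camera in the world. Camera axes: x right, y down, z forward; pixel columns grow to the right and rows downward; lengths in mm; the calibration is good to about 2 mm. A picture is of the moment at which its call begins: read the wrist's pose just before it. camera_info takes no time and is no camera call; for the wrist camera it gives the pose at the moment of the call.
- job_done(): hands the job in, once; it reports no verdict.
The state is a dict: "t": time; "joint_positions": joint angles; "joint_vel": joint speeds; "effort": joint torques, N m; "eef_pos": TCP position; "tool_rot": TCP orientation; "contact_force": force on the tool from outside, world axes, zero at the start; "wrist_torque": the same for the moment, N m; "opening": opening from 0.0 (shut) to 1.0 (fully open).
Only numpy, scipy, OpenCV 4.12 (cv2) and the standard library are available. Lean on these libraries where they do the work, as an engineer would, in place of code of your own. Each camera call takes 0.05 s, during which the arm holds its last target. There are 200 camera calls.

TASK

Load the shuttle for the freezer dock: lift every frozen coolant brick out of the mould and stand each one upright in a pocket of its own in the tray. Then, with its handle raised all the way, lower the hold-down's coupler onto the tray's ball with its tongue pointing towards the dock and square with the tray, and press the handle fully down to lock it. Finally push the shuttle into the dock until it clicks home, leaving everything else on the bench as it stands.

Things in the scene. Friction and masses are not known exactly. Their poses are not given: they have to be found in the camera images.
- brick0: White coolant brick, 0.08-0.17 kg, may be absent. From its underside up (mm): body 44 (x) x 34 (y) x 18, flange 48 x 42 x 5, rib 30 x 14 (y) at heights 23 to 45. Pinch the rib across y. Origin: centre of the underside, z up. It starts in a mould cavity, flange resting on the mould's deck.
- brick1: White coolant brick, 0.08-0.17 kg, may be absent. From its underside up (mm): body 44 (x) x 34 (y) x 18, flange 48 x 42 x 5, rib 30 x 14 (y) at heights 23 to 45. Pinch the rib across y. Origin: centre of the underside, z up. It starts in a mould cavity, flange resting on the mould's deck.
- brick2: White coolant brick, 0.08-0.17 kg, may be absent. From its underside up (mm): body 44 (x) x 34 (y) x 18, flange 48 x 42 x 5, rib 30 x 14 (y) at heights 23 to 45. Pinch the rib across y. Origin: centre of the underside, z up. It starts in a mould cavity, flange resting on the mould's deck.
- brick3: White coolant brick, 0.08-0.17 kg, may be absent. From its underside up (mm): body 44 (x) x 34 (y) x 18, flange 48 x 42 x 5, rib 30 x 14 (y) at heights 23 to 45. Pinch the rib across y. Origin: centre of the underside, z up. It starts in a mould cavity, flange resting on the mould's deck.
- mould: Fixed open aluminium mould, 140 (x) x 130 (y) x 26 mm high, four cavities 48 x 38, 21 deep, centred at x = +-31, y = +-29; bricks lift straight up out of it. Neighbouring ribs are 58 mm apart across y. Origin: centre of its underside on the bench. It stands left or right of the track.
- holddown: Loose steel hold-down, 0.75 kg, upright on a 4 mm mat. Origin: centre of the coupler bell's rim, z up; tongue, foot and handle point along +x. Bell 53 mm across, 52 high, open below; heel to x = -49. Grip fin on top, 44 (x) x 14 (y), heights 52 to 95: carry it by the fin, pinched across y. Arms with cross bars at y = +-56 (84 long in x, heights 33 to 41) pass 4 mm above the bricks.
- socket (a point): Point in the hold-down 27 mm above its origin, axes as the hold-down's: the ball's centre lies here when the coupler is seated. A latch closes under the ball as the handle goes down, so the coupler only goes on or off the ball with the handle raised above about 0.8 rad.
- handle (a joint): Handle angle, rad: 0 = pressed down, locked; 1.15 = fully raised. It starts between 0 and 0.12. It stays where it is left; moving it takes about 1 N at its bar; hauling hard tips the hold-down instead.
- handle_bar (a point): Middle of the handle's bar, a freely turning rubber sleeve 13 mm thick, 44 long along the hold-down's y, between two side arms. In the hold-down's frame the hinge (along y) is at x = 40, z = 46 mm, and the locked bar at x = 110, z = 58; raised, it swings up and back towards the fin. Pinch it from above across the hold-down's x and follow the arc.
- track: Fixed shuttle track with the open-topped dock at its far end. Origin on the bench below the tray's centre at carriage joint 0; +x is the direction of travel, into the dock. Dock side walls 50 mm high at y = +-100 mm from x = 77 on; end plate 60 mm high at x = 263.
- carriage (a joint): Travel of the shuttle carriage along the track's +x, m: starts between 0 and 0.03; 0.100 = home against the stop. Sliding friction 2 N; from about 0.083 a spring detent resists with some 6 to 10 N, peaks near 0.092 and then snaps the carriage home.
- tray (a point): Tray centre, on its floor 30 mm above the bench; travels with the carriage, x towards the dock. Walls and dividers are 12 mm high. At x = 78 mm a rest block 16 mm high carries the tongue's foot. On the robot side, centred at x = -66, stands a push plate 8 thick (x), 44 wide (y), top 75 mm above the bench: push it along +x.
- ball (a point): Centre of the 36 mm steel ball on a post in the middle of the tray, 43 mm above the tray floor. The coupler's rim comes to rest on a collar 16 mm above the floor, 27 mm below this point.
- pocket0 (a point): Centre of the floor of a tray pocket, 52 (x) x 46 (y) mm inside, 30 mm above the bench: near the robot, left (+y). Stand a brick here with its x along the tray's x (either way round).
- pocket1 (a point): Centre of the floor of a tray pocket, 52 (x) x 46 (y) mm inside, 30 mm above the bench: near the robot, right. Stand a brick here with its x along the tray's x (either way round).
- pocket2 (a point): Centre of the floor of a tray pocket, 52 (x) x 46 (y) mm inside, 30 mm above the bench: dock side, left. Stand a brick here with its x along the tray's x (either way round).
- pocket3 (a point): Centre of the floor of a tray pocket, 52 (x) x 46 (y) mm inside, 30 mm above the bench: dock side, right. Stand a brick here with its x along the tray's x (either way round).
- tube_rack: Black rack of orange-capped sample tubes, 75 x 110 x 78 mm; a bystander, leave it alone. Origin: centre of its underside.
- rack_cover: Clear open plastic rack cover, 85 x 120 x 70 mm; a bystander, leave it alone. Origin: centre of its underside.
- spray_bottle: White bottle, 60 mm across, 170 high mm; a bystander, leave it alone. Origin: centre of its underside.
- dewar: Steel pot with side handle, 90 mm across, 100 high mm; a bystander, leave it alone. Origin: centre of its underside.
- cryobox: Cardboard sample box, 104 x 104 x 52 mm; a bystander, leave it alone. Origin: centre of its underside.
- scraper: Ice scraper, lying flat, length 165 mm; a bystander, leave it alone. Origin: centre of its underside.
- loose_tube: Single capped sample tube lying on the bench, length 58 mm; a bystander, leave it alone. Origin: centre of its underside.

How it is judged (in metres and radians):
On the way, in this order (a step that is already met when the one before it is completed fails the run):
1. every brick present stands in a tray pocket (z of brick0 in the frame of tray between -0.004 and 0.006 m and angle between each of brick0, brick1, brick2, brick3's own z axis and vertical below 0.12 rad and (horizontal distance between brick0 and pocket0 below 0.012 m or horizontal distance between brick0 and pocket1 below 0.012 m or horizontal distance between brick0 and pocket2 below 0.012 m or horizontal distance between brick0 and pocket3 below 0.012 m) and z of brick1 in the frame of tray between -0.004 and 0.006 m and (horizontal distance between brick1 and pocket0 below 0.012 m or horizontal distance between brick1 and pocket1 below 0.012 m or horizontal distance between brick1 and pocket2 below 0.012 m or horizontal distance between brick1 and pocket3 below 0.012 m) and z of brick2 in the frame of tray between -0.004 and 0.006 m and (horizontal distance between brick2 and pocket0 below 0.012 m or horizontal distance between brick2 and pocket1 below 0.012 m or horizontal distance between brick2 and pocket2 below 0.012 m or horizontal distance between brick2 and pocket3 below 0.012 m) and z of brick3 in the frame of tray between -0.004 and 0.006 m and (horizontal distance between brick3 and pocket0 below 0.012 m or horizontal distance between brick3 and pocket1 below 0.012 m or horizontal distance between brick3 and pocket2 below 0.012 m or horizontal distance between brick3 and pocket3 below 0.012 m)), for 0.2 s.
2. the coupler is down on the ball with its handle raised, tongue towards the dock (distance between socket and ball below 0.006 m and angle between the x axis of socket and the x axis of tray, either way round below 0.2 rad and x of handle_bar in the frame of tray above 0 m and angle between holddown's own z axis and vertical below 0.1 rad and value of joint handle above 0.7 rad), for 0.2 s.
3. the handle is pressed down and the coupler locked on the ball, the shuttle not yet home (distance between socket and ball below 0.006 m and angle between the x axis of socket and the x axis of tray, either way round below 0.2 rad and x of handle_bar in the frame of tray above 0 m and angle between holddown's own z axis and vertical below 0.1 rad and value of joint handle below 0.1 rad and value of joint carriage below 0.085 m), for 0.2 s.
4. the shuttle is home in the dock, clicked into its detent (value of joint carriage above 0.096 m), for 0.2 s.
At the end, for the whole second after the job is handed in: Every brick upright on the tray floor within 12 mm of a pocket centre; coupler on the ball (within 6 mm, square within 11 degrees, tongue to the dock, upright within 6 degrees), handle down (below 0.1 rad); shuttle home (above 0.096 m); all at rest (all of step 1 and distance between socket and ball below 0.006 m and angle between the x axis of socket and the x axis of tray, either way round below 0.2 rad and x of handle_bar in the frame of tray above 0 m and angle between holddown's own z axis and vertical below 0.1 rad and value of joint handle below 0.1 rad and value of joint carriage above 0.096 m and linear speed of each of holddown, brick0, brick1, brick2, brick3 below 0.03 m/s); the robot touches nothing.
It fails at once if a bystander is moved more than 40 mm (distance of any of tube_rack, rack_cover, spray_bottle, dewar, cryobox, scraper, loose_tube from where it was at the start of the episode above 0.04 m).
Of brick0, brick1, brick2, brick3 only 2 to 4 are there at a start; the rules pass over those that are not, and their reading is None.
At some moment in a run one of holddown may be knocked a few centimetres aside while the robot is not near it.
Once in a run the grip may slacken for a moment while it holds something.
It also fails if it takes over 210 s, if anything falls off the work surface, if the arm or the gripper's body presses on something with over 40 N, if the wrist force passes 120 N, or if a joint passes its speed limit or range.

## Working session

There is one attempt and no reset: what is moved stays moved. The work goes in short steps, Python scripts to look and compute and a tool call to move; the robot and the scene stay as the last step left them, time stands still between calls to the robot, and variables do not carry over. Pictures are saved under pics/ and viewed, about 12 in all and at most 16, crops included, and the job is handed in when it is done.

Besides the shell and the picture viewer there is one more tool, called after "Emit:" as name(argument=value, ...) on one line, values as JSON. move_arm: Moves the arm, as the interface text tells. Its arguments: {"type":"object","properties":{"commands":{"type":"array","items":{"type":"array","items":{"type":"array","items":{"type":"number"}}}}},"required":["commands"]}

```bash
mkdir -p pics; ls; cat > h.py <<'E'
from cell import *
import numpy as np, cv2
from scipy.spatial.transform import Rotation as R
def cam(n):
    i=camera_info(n); p,d=read_camera(n); return p,d,i
def cloud(d,i):
    v,u=np.mgrid[:d.shape[0],:d.shape[1]]
    P=np.stack([(u-i['cx'])/i['fx']*d,(v-i['cy'])/i['fy']*d,d],-1)
    return P@np.array(i['rotation']).T+np.array(i['eye'])
def st():
    s=sense(); print(round(s['t'],2),np.round(s['eef_pos'],1),np.round(s['tool_rot'],3),np.round(s['contact_force'],1),round(s['opening']*93,1))
    return s
def mv(target,yaw):
    # target TCP pos, yaw tool-down; returns shift units and turn units
    s=sense(); M=R.from_euler('xyz',s['tool_rot'])
    T=R.from_euler('xyz',[np.pi,0,yaw])
    print('shift',np.round(M.inv().apply(np.array(target)-s['eef_pos'])/50,3),'turn',np.round((M.inv()*T).as_rotvec(degrees=True)/5,3))
E
python3 - <<'E'
from h import *
st()
for n in ['scene','side','wrist']:
    p,d,i=cam(n); cv2.imwrite(f'pics/{n}0.png',p); np.savez(f'{n}0.npz',p=p,d=d,**i)
    print(n,np.round(i['eye'],0),np.round(i['rotation'],2).tolist(),i['fx'],i['cx'],i['cy'],(d>0).mean())
E
```

```text
pics
0.0 [223.1 609.7 217.5] [-3.139  0.     2.791] [ 0.  -1.4 -0.6] 92.8
scene [1676. -298. 1253.] [-2.36, -0.0, 1.32] 498.31926040769906 257.1449489768346 199.37841104360362 0.9953053792317709
side [ 273. -781.  744.] [-2.26, 0.01, -0.36] 385.29737588433596 258.0655844107583 193.23345786486072 0.9959716796875
wrist [151. 637. 383.] [2.86, 0.0, 1.22] 273.9351950548672 252.98877216169376 189.90832545245286 0.9959055582682291
```

View pics/scene0.png

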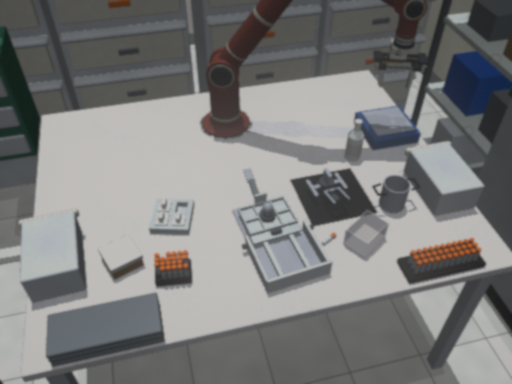

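View pics/side0.png

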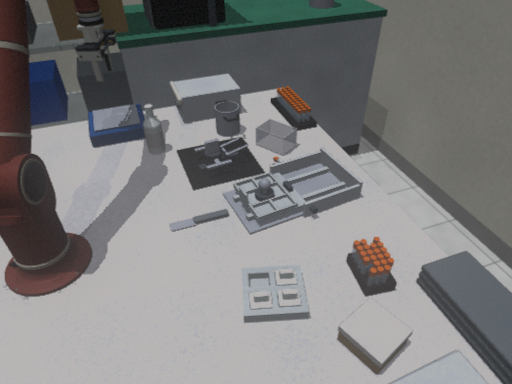

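Scene: the mould (172,215) is to the robot's right with three bricks, top-left cavity empty in side view (260,282). The track and dock are at (280,240), the hold-down on its black mat at (330,188). The camera rotation is given as rpy angles, so I'll use that to locate things from depth.

```bash
sed -i "s/return P@np.array(i\['rotation'\]).T/return P@R.from_euler('xyz',i['rotation']).as_matrix().T/" h.py
cat > topo.py <<'E'
from h import *
# merged height map, 1 px = 1.5 mm
def top(ns,x0,x1,y0,y1,out,s=2.0,data=None):
    W=int((y1-y0)/s);H=int((x1-x0)/s)
    hm=np.full((H,W),-1.);im=np.zeros((H,W,3),np.uint8)
    for n in ns:
        z=np.load(n+'.npz'); P=cloud(z['d'],z); ok=z['d']>0
        Q=P[ok];C=z['p'][ok]
        u=((y1-Q[:,1])/s).astype(int);v=((x1-Q[:,0])/s).astype(int)
        k=(u>=0)&(u<W)&(v>=0)&(v<H)&(Q[:,2]<260)
        for a,b,h,c in zip(u[k],v[k],Q[k,2],C[k]):
            if h>hm[b,a]: hm[b,a]=h; im[b,a]=c
    return hm,im
if __name__=='__main__':
    hm,im=top(['scene0','side0'],300,900,-400,420,'a',2)
    hv=cv2.applyColorMap(np.clip(hm*2.2,0,255).astype(np.uint8),cv2.COLORMAP_JET)
    k=hm>=0
    hv[~k]=0
    for x in range(300,900,100): cv2.putText(hv,str(x),(0,(900-x)//2),0,.35,(255,255,255)); cv2.line(hv,(0,(900-x)//2),(410,(900-x)//2),(255,255,255),1)
    for y in range(-400,420,100): cv2.putText(hv,str(y),((420-y)//2,10),0,.35,(255,255,255)); cv2.line(hv,((420-y)//2,0),((420-y)//2,300),(255,255,255),1)
    cv2.imwrite('pics/top0.png',cv2.resize(np.vstack([hv]),None,fx=1.9,fy=1.9,interpolation=0))
E
python3 topo.py
```

```text
(no output)
```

View pics/top0.png

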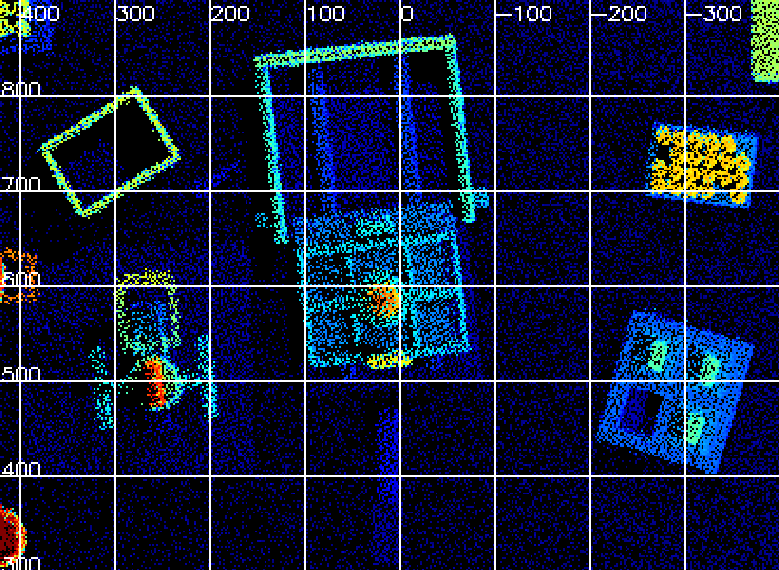

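Top map: the ball is at about (585,15), the tray yaw about 0.1, the mould centre about (490,-285) with yaw about -0.27, and the hold-down about (495,262) with its handle towards +x. I'll go over the mould by way of a safe point.

```bash
python3 -c "
from h import *
mv([420,400,300],2.87);mv([540,150,300],2.87)"
```

```text
shift [-5.139 -2.592 -1.639] turn [-0.022 -0.    -0.906]
shift [-9.111 -6.464 -1.632] turn [-0.022 -0.    -0.906]
```

Emit:
move_arm(commands=[[[-0.8, -0.4, -1.0, 0, 0, 0, 93], [-1.6, -0.8, -1.64, 0, 0, 0, 93], [-2.4, -1.2, -1.64, 0, 0, 0, 93], [-3.2, -1.6, -1.64, 0, 0, 0, 93], [-4.0, -2.0, -1.64, 0, 0, -0.9, 93], [-4.6, -2.3, -1.64, 0, 0, -0.9, 93], [-5.14, -2.6, -1.64, 0, 0, -0.9, 93], [-5.6, -3.1, -1.64, 0, 0, -0.9, 93]]])

```text
t: 0.95
eef_pos: [434.2, 367.2, 299.5]
tool_rot: [-3.14, -0.0, 2.869]
contact_force: [-0.5, -0.2, 0.5]
opening: 1.0
```

```bash
python3 -c "
from h import *
st();mv([540,100,260],2.87);mv([510,-200,220],2.87)"
```

```text
0.95 [434.2 367.2 299.5] [-3.14  -0.     2.869] [-0.5 -0.2  0.5] 93.0
shift [-3.479 -4.574  0.798] turn [-0.024 -0.003 -0.015]
shift [ -4.518 -10.512   1.61 ] turn [-0.024 -0.003 -0.015]
```

Emit:
move_arm(commands=[[[-0.6, -0.76, 0.13, 0, 0, 0, 40], [-1.2, -1.52, 0.26, 0, 0, 0, 40], [-1.8, -2.3, 0.4, 0, 0, 0, 40], [-2.4, -3.1, 0.53, 0, 0, 0, 40], [-3.0, -3.9, 0.66, 0, 0, 0, 40], [-3.48, -4.57, 0.8, 0, 0, 0, 40], [-3.6, -5.5, 0.9, 0, 0, 0, 40], [-3.8, -6.4, 1.0, 0, 0, 0, 40]]])

```text
t: 1.75
eef_pos: [530.3, 5.9, 249.4]
tool_rot: [-3.139, -0.001, 2.869]
contact_force: [1.0, -0.3, 0.5]
opening: 0.437
```

```bash
python3 -c "
from h import *
s=st();print(np.round(s['joint_positions'],2));mv([490,-280,200],2.87)"
```

```text
1.75 [530.3   5.9 249.4] [-3.139e+00 -1.000e-03  2.869e+00] [ 1.  -0.3  0.5] 40.6
[-0.12  0.4   0.1   1.73 -0.04  1.02  1.29]
shift [-0.766 -5.722  1.001] turn [-0.028 -0.015 -0.013]
```

```bash
python3 -c "
from h import *
p,d,i=cam('wrist'); cv2.imwrite('pics/w1.png',p); np.savez('w1.npz',p=p,d=d,**i)"
```

Emit:
move_arm(commands=[[[-0.1, -0.9, 0.2, 0, 0, 0, 40], [-0.2, -1.8, 0.4, 0, 0, 0, 40], [-0.4, -2.7, 0.6, 0, 0, 0, 40], [-0.5, -3.6, 0.8, 0, 0, 0, 40], [-0.6, -4.5, 1.0, 0, 0, 0, 40], [-0.7, -5.3, 1.0, 0, 0, 0, 40], [-0.77, -5.72, 1.0, 0, 0, 0, 40], [-0.77, -5.72, 1.0, 0, 0, 0, 40]]])

```text
t: 2.6
eef_pos: [482.9, -295.9, 202.0]
tool_rot: [-3.127, -0.001, 2.847]
contact_force: [-0.3, 0.1, -0.7]
opening: 0.434
```

```bash
python3 -c "
from h import *
st();p,d,i=cam('wrist'); cv2.imwrite('pics/w2.png',np.vstack([np.load('w1.npz')['p'],p])[:,:]); np.savez('w2.npz',p=p,d=d,**i)
a=cv2.imread('pics/w1.png');cv2.imwrite('pics/w12.png',cv2.resize(np.hstack([a,p]),(800,300)))"
```

```text
2.6 [ 482.9 -295.9  202. ] [-3.127e+00 -1.000e-03  2.847e+00] [-0.3  0.1 -0.7] 40.3
```

View pics/w12.png

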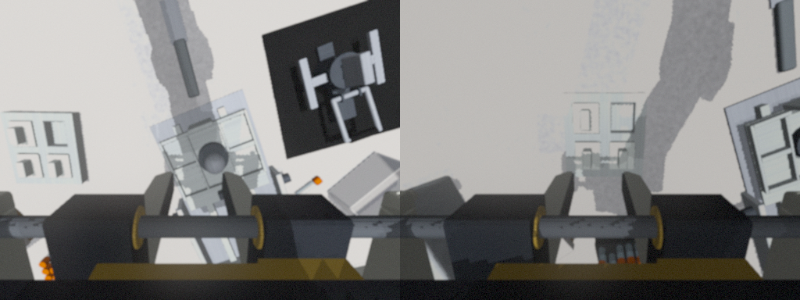

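The left view shows the tray with its ball (213,157), the hold-down with its handle bars, and the mould. The right view shows the mould with three bricks; the robot-side left cavity (623,117) is empty. Now the numbers.

```bash
cat > m.py <<'E'
from h import *
def pts(ns):
    o=[]
    for n in ns:
        z=np.load(n+'.npz'); P=cloud(z['d'],z)[z['d']>0]; o.append(P)
    return o
def box(P,x0,x1,y0,y1,z0,z1):
    k=(P[:,0]>x0)&(P[:,0]<x1)&(P[:,1]>y0)&(P[:,1]<y1)&(P[:,2]>z0)&(P[:,2]<z1); return P[k]
def blobs(Q,s=1.0,minn=40,close=5):
    o=Q[:,:2].min(0)-10; im=np.zeros(((Q[:,:2].max(0)-o+10)/s).astype(int)[::-1],np.uint8)
    ij=((Q[:,:2]-o)/s).astype(int); im[ij[:,1],ij[:,0]]=255
    im=cv2.morphologyEx(im,cv2.MORPH_CLOSE,np.ones((close,close)))
    for c in cv2.findContours(im,0,2)[0]:
        r=cv2.minAreaRect(c)
        if cv2.contourArea(c)>minn: print('   ',np.round(np.array(r[0])*s+o,1),np.round(np.array(r[1])*s,1),round(r[2],1))
E
python3 - <<'E'
from m import *
for n in ['scene0','side0','w1','w2']:
    P=pts([n])[0]
    print(n,'deck'); blobs(box(P,400,600,-390,-190,20,36),minn=3000,close=9)
    print(' ribs'); blobs(box(P,400,600,-390,-190,47,62),minn=60)
    q=box(P,400,600,-390,-190,20,62)[:,2]; h,e=np.histogram(q,np.arange(20,62,2)); print(h)
E
```

```text
scene0 deck
    [ 487.9 -290.4] [133.4 148.9] 73.8
 ribs
    [ 530.6 -271.8] [13. 18.] 71.6
[ 50 105 175 208 175 124  82  50  19  11   7  10  10   8  13  21  23  25
  10   2]
side0 deck
    [ 487.3 -290.2] [133.8 140.7] 73.5
 ribs
    [ 524.7 -273.2] [15.1 29.6] 78.7
    [ 448.8 -309.6] [16.4 28.8] 71.6
    [ 508.8 -327.2] [14.1 28.6] 68.2
[ 61 290 921 460 273 308  76  21  21  25  22  21  25  24  38  94  98  15
   1   0]
w1 deck
    [ 484.1 -288.6] [133.3 141. ] 73.4
 ribs
    [ 522.3 -269.8] [14.5 31. ] 71.6
    [ 446.2 -306.9] [15.3 30.6] 76.0
    [ 506.1 -323.3] [15.  29.9] 72.9
[ 132  543 3327  508  821  721   73   73   75   59   84   75   73   75
   95  356  254    0    0    0]
w2 deck
    [ 484.6 -288.6] [130.6 141.1] 73.4
 ribs
    [ 521.8 -270.4] [14.6 29.9] 75.1
    [ 446.5 -308. ] [14.5 30.4] 71.6
    [ 506.2 -324.2] [14.5 29.2] 73.3
[  20  776 4799  392 1620  943   28   19   12   22    9   20   13   26
   60  535  259    0    0    0]
```

```bash
python3 - <<'E'
from m import *
for n in ['scene0','side0','w1']:
    P=pts([n])[0]
    print(n,'ball'); 
    B=box(P,540,640,-40,60,78,95); 
    if len(B): 
        A=np.c_[2*B,np.ones(len(B))]; s=np.linalg.lstsq(A,(B**2).sum(1),rcond=None)[0]; print(np.round(s[:3],1),np.round(np.sqrt(s[3]+s[:3]@s[:3]),1),len(B))
    print(' plate'); blobs(box(P,480,560,-60,80,64,82),minn=60)
    print(' walls z'); q=box(P,500,690,-80,110,20,62)[:,2]; h,e=np.histogram(q,np.arange(20,62,2)); print(h)
    print(' walltops'); blobs(box(P,505,690,-90,120,36,50),minn=500,close=7)
    print('restblock'); blobs(box(P,630,690,-10,60,42,52),minn=50)
    print('dock'); 
    for y0,y1 in ((100,170),(-90,-30)):
        Q=box(P,690,800,y0,y1,44,58)
        if len(Q)>20: f=np.polyfit(Q[:,0],Q[:,1],1); print(f, np.polyval(f,700))
z=np.load('w1.npz'); im=cv2.warpPerspective  # crop tray
p=z['p'][90:290,180:400]; cv2.imwrite('pics/tray1.png',cv2.resize(p,(660,600),interpolation=cv2.INTER_CUBIC))
E
```

```text
scene0 ball
[587.1  19.2  79.5] 13.9 61
 plate
 walls z
[  9  28  72 172 240 306 215 148  96 132 122 140 111  69  36  16  11   7
  11   4]
 walltops
    [526.2  24. ] [ 24.1 144.1] 5.6
    [640.6  19.1] [171.9  49.7] 83.1
    [590.3  19.4] [174.4  49.8] 83.8
restblock
    [663.5  24.1] [10.9 16.5] 14.0
dock
[ 0.10678586 56.09216709] 130.84227009044713
[ 1.12350169e-01 -1.48507384e+02] -69.86226572637496
side0 ball
[583.2  16.5  76. ] 15.0 78
 plate
    [518.3   1.7] [ 7.4 28.1] 2.6
 walls z
[ 35  26  41 153 490 299 125 115 105 155 246 139 119  49  19  15   6   5
   3   9]
 walltops
    [579.9  17.7] [134.1 172.9] 6.5
restblock
    [660.1  18.9] [15.8 25.9] 18.4
dock
[ 0.11487202 48.6513511 ] 129.0617625366623
[ 1.07358213e-01 -1.46445436e+02] -71.29468651026683
w1 ball
[582.   20.1  72.7] 17.2 482
 plate
    [515.9  12.7] [ 8.6 43.6] 6.3
 walls z
[ 222   26   38 1029 5117  428  164  183  180  518 1512  210  517   55
   30    9    7    8    7    7]
 walltops
    [581.5  19.6] [125.3 168.3] 6.1
restblock
    [659.8  13.9] [ 7. 15.] 90.0
dock
[ 1.16591212e-01 -1.49151278e+02] -67.53742965311409
```

View pics/tray1.png

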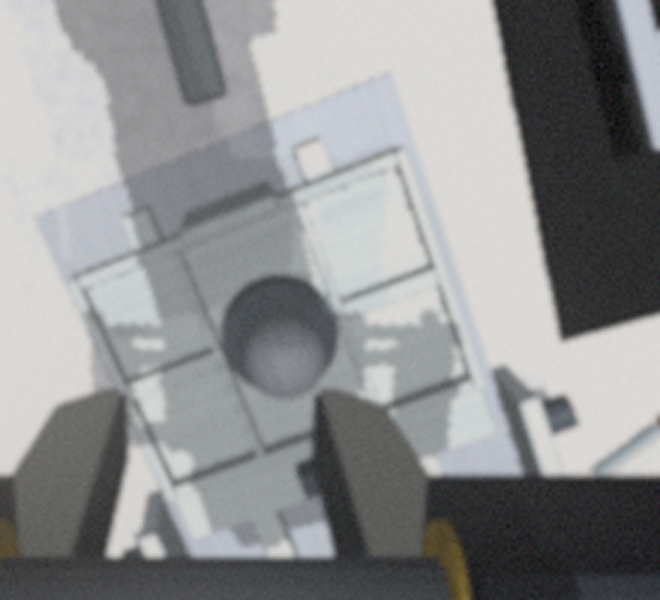

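```bash
python3 - <<'E'
from m import *
P=pts(['w1'])[0]; Q=box(P,490,680,-90,130,38,48)
a=.108; D=Q[:,:2]-[582,20]; x=D[:,0]*np.cos(a)+D[:,1]*np.sin(a); y=-D[:,0]*np.sin(a)+D[:,1]*np.cos(a)
k=abs(abs(y)-56)<18; h,e=np.histogram(x[k],np.arange(-72,74,2)); print([(int(b),int(c)) for b,c in zip(e,h) if c>5])
k=abs(abs(x)-29)<18; h,e=np.histogram(y[k],np.arange(-90,92,2)); print([(int(b),int(c)) for b,c in zip(e,h) if c>5])
st()
mv([506.2,-325,100],2.852);mv([506.2,-325,33],2.852)
E
```

```text
[(-64, 6), (-62, 80), (-60, 78), (-58, 64), (-6, 13), (-4, 80), (-2, 67), (0, 66), (2, 58), (54, 23), (56, 79), (58, 55), (60, 47)]
[(-84, 50), (-82, 64), (-80, 55), (-34, 24), (-32, 67), (-30, 47), (-24, 8), (-22, 12), (-20, 11), (-18, 11), (-16, 15), (-14, 14), (-12, 14), (-10, 16), (-8, 16), (-6, 16), (-4, 20), (-2, 17), (0, 17), (2, 20), (4, 16), (6, 18), (8, 15), (10, 16), (12, 16), (14, 15), (16, 19), (18, 16), (20, 15), (22, 10), (28, 34), (30, 68), (32, 39), (78, 45), (80, 71), (82, 65)]
2.65 [ 484.  -292.6  201.9] [-3.130e+00 -2.000e-03  2.851e+00] [-0.7  0.6 -0.1] 39.9
shift [-0.614 -0.469  2.042] turn [-0.134 -0.017 -0.01 ]
shift [-0.616 -0.453  3.382] turn [-0.134 -0.017 -0.01 ]
```

Emit:
move_arm(commands=[[[-0.3, -0.25, 0.5, -0.13, 0, 0, 36], [-0.61, -0.47, 1.2, -0.13, 0, 0, 36], [-0.61, -0.47, 2.0, -0.13, 0, 0, 36], [-0.61, -0.47, 2.2, -0.13, 0, 0, 36], [-0.61, -0.47, 2.2, -0.13, 0, 0, 36]]])

```text
t: 3.15
eef_pos: [505.7, -322.2, 90.7]
tool_rot: [3.139, -0.006, 2.854]
contact_force: [0.6, 1.0, 0.4]
opening: 0.392
```

```bash
python3 - <<'E'
from m import *
st()
mv([506.2,-325,34.5],2.852)
E
```

```text
3.15 [ 505.7 -322.2   90.7] [ 3.139 -0.006  2.854] [0.6 1.  0.4] 36.5
shift [-0.033 -0.054  1.123] turn [ 0.025 -0.066  0.02 ]
```

Emit:
move_arm(commands=[[[-0.03, -0.05, 0.5, 0, -0.07, 0, 36], [-0.03, -0.05, 0.9, 0, -0.07, 0, 36], [-0.03, -0.05, 1.12, 0, -0.07, 0, 36], [-0.03, -0.05, 1.12, 0, -0.07, 0, 36], [-0.03, -0.05, 1.12, 0, -0.07, 0, 0], [-0.03, -0.05, 1.12, 0, -0.07, 0, 0], [-0.03, -0.05, 1.12, 0, -0.07, 0, 0], [-0.03, -0.05, 1.12, 0, -0.07, 0, 0]]])

```text
t: 3.95
eef_pos: [507.0, -324.7, 35.8]
tool_rot: [3.139, 0.002, 2.854]
contact_force: [0.3, 0.9, 4.4]
opening: 0.152
```

Emit:
move_arm(commands=[[[0, 0, -0.3, 0, 0, 0, 0], [0, 0, -0.6, 0, 0, 0, 0], [0, 0, -1.2, 0, 0, 0, 0], [0, 0, -1.8, 0, 0, 0, 0], [0, 0, -2.4, 0, 0, 0, 0], [0, 0, -2.4, 0, 0, 0, 0]]])

```text
t: 4.55
eef_pos: [508.8, -326.8, 160.0]
tool_rot: [-3.141, 0.011, 2.854]
contact_force: [0.5, -0.0, -2.1]
opening: 0.15
```

```bash
cat >> h.py <<'E'
TC=np.array([581.2,19.5]); TY=.108
def tr(x,y,z): c,s=np.cos(TY),np.sin(TY); return [TC[0]+c*x-s*y,TC[1]+s*x+c*y,z]
E
python3 - <<'E'
from m import *
st()
mv(tr(29.5,-56,155),TY+np.pi); print(tr(29.5,-56,155))
E
```

```text
4.55 [ 508.8 -326.8  160. ] [-3.141  0.011  2.854] [ 0.5 -0.  -2.1] 13.9
shift [-0.398  6.245  0.104] turn [-0.028  0.123 -4.535]
[np.float64(616.5643727047242), np.float64(-32.99391529693092), 155]
```

Emit:
move_arm(commands=[[[-0.1, 0.8, 0.1, 0, 0.1, -0.6, 0], [-0.2, 1.7, 0.1, 0, 0.1, -1.4, 0], [-0.25, 2.6, 0.1, 0, 0.1, -2.2, 0], [-0.3, 3.5, 0.1, 0, 0.1, -3.0, 0], [-0.35, 4.4, 0.1, 0, 0.1, -3.8, 0], [-0.4, 5.3, 0.1, 0, 0.1, -4.5, 0], [-0.4, 6.0, 0.1, 0, 0.12, -4.54, 0], [-0.4, 6.24, 0.1, 0, 0.12, -4.54, 0]]])

```text
t: 5.35
eef_pos: [616.6, -26.5, 153.4]
tool_rot: [3.139, -0.002, -3.025]
contact_force: [-0.1, -0.3, -1.4]
opening: 0.147
```

```bash
python3 - <<'E'
from m import *
st()
mv(tr(29.5,-56,62),TY+np.pi)
E
```

```text
5.35 [616.6 -26.5 153.4] [ 3.139e+00 -2.000e-03 -3.025e+00] [-0.1 -0.3 -1.4] 13.7
shift [ 0.012 -0.132  1.827] turn [ 0.025 -0.021  0.094]
```

Emit:
move_arm(commands=[[[0.01, -0.13, 0.3, 0, 0, 0.1, 0], [0.01, -0.13, 0.8, 0, 0, 0.1, 0], [0.01, -0.13, 1.1, 0, 0, 0.1, 0], [0.01, -0.13, 1.1, 0, 0, 0.1, 0]]])

```text
t: 5.75
eef_pos: [613.6, -34.3, 94.8]
tool_rot: [3.139, -0.01, -3.036]
contact_force: [-0.4, 0.4, -2.0]
opening: 0.144
```

```bash
python3 - <<'E'
from m import *
st()
mv(tr(29.5,-56,58),TY+np.pi)
E
```

```text
5.75 [613.6 -34.3  94.8] [ 3.139 -0.01  -3.036] [-0.4  0.4 -2. ] 13.4
shift [-0.07   0.019  0.735] turn [ 0.025 -0.115 -0.025]
```

Emit:
move_arm(commands=[[[-0.07, 0.02, 0.3, 0, -0.1, 0, 0], [-0.07, 0.02, 0.6, 0, -0.1, 0, 0], [-0.07, 0.02, 0.72, 0, -0.1, 0, 0], [-0.07, 0.02, 0.74, 0, -0.1, 0, 0], [-0.07, 0.02, 0.74, 0, -0.1, 0, 0]]])

```text
t: 6.25
eef_pos: [616.9, -33.4, 58.3]
tool_rot: [3.14, -0.0, -3.036]
contact_force: [0.1, -1.3, -2.3]
opening: 0.145
```

```bash
python3 - <<'E'
from m import *
st()
mv(tr(29.5,-56,58),TY+np.pi)
E
```

```text
6.25 [616.9 -33.4  58.3] [ 3.14  -0.    -3.036] [ 0.1 -1.3 -2.3] 13.5
shift [0.006 0.009 0.005] turn [ 0.02  -0.005 -0.032]
```

Emit:
move_arm(commands=[[[0, 0, 0.04, 0, 0, 0, 0], [0, 0, 0.04, 0, 0, 0, 34], [0, 0, 0.04, 0, 0, 0, 34], [0, 0, 0, 0, 0, 0, 34], [0, 0, -0.8, 0, 0, 0, 34], [0, 0, -1.7, 0, 0, 0, 34], [0, 0, -2.4, 0, 0, 0, 34], [0, 0, -2.4, 0, 0, 0, 34]]])

```text
t: 7.05
eef_pos: [620.8, -34.0, 184.5]
tool_rot: [-3.142, 0.012, -3.037]
contact_force: [1.0, -0.5, -0.0]
opening: 0.369
```

```bash
python3 - <<'E'
from m import *
st()
mv([522.2,-270.2,100],2.852)
E
```

```text
7.05 [620.8 -34.  184.5] [-3.142  0.012 -3.037] [ 1.  -0.5 -0. ] 34.3
shift [ 2.477 -4.492  1.66 ] turn [0.026 0.135 4.522]
```

Emit:
move_arm(commands=[[[0.4, -0.8, 0.2, 0, 0.1, 0.8, 34], [0.8, -1.6, 0.4, 0, 0.1, 1.6, 34], [1.2, -2.4, 0.6, 0, 0.1, 2.4, 34], [1.6, -3.1, 0.8, 0, 0.1, 3.2, 34], [2.0, -3.8, 1.0, 0, 0.13, 4.0, 34], [2.48, -4.49, 1.3, 0, 0.13, 4.52, 34], [2.48, -4.49, 1.6, 0, 0.13, 4.52, 34], [2.48, -4.49, 1.66, 0, 0.13, 4.52, 34]]])

```text
t: 7.85
eef_pos: [519.6, -270.9, 97.8]
tool_rot: [3.139, -0.005, 2.849]
contact_force: [-0.7, 1.3, 0.0]
opening: 0.366
```

```bash
python3 - <<'E'
from m import *
st()
mv([522.2,-270.2,34.5],2.852)
E
```

```text
7.85 [ 519.6 -270.9   97.8] [ 3.139 -0.005  2.849] [-0.7  1.3  0. ] 34.1
shift [-0.053  0.026  1.266] turn [ 0.029 -0.055 -0.036]
```

Emit:
move_arm(commands=[[[-0.05, 0.02, 0.5, 0, -0.05, 0, 34], [-0.05, 0.02, 1.0, 0, -0.05, 0, 34], [-0.05, 0.02, 1.26, 0, -0.05, 0, 34], [-0.05, 0.02, 1.26, 0, -0.05, 0, 34], [-0.05, 0.02, 1.26, 0, -0.05, 0, 0], [-0.05, 0.02, 1.26, 0, -0.05, 0, 0], [-0.05, 0.02, 1.26, 0, -0.05, 0, 0], [-0.05, 0.02, 1.26, 0, -0.05, 0, 0]]])

```text
t: 8.65
eef_pos: [522.8, -270.4, 36.0]
tool_rot: [3.139, 0.002, 2.849]
contact_force: [-0.3, 0.5, 3.3]
opening: 0.148
```

Emit:
move_arm(commands=[[[0, 0, -0.3, 0, 0, 0, 0], [0, 0, -0.6, 0, 0, 0, 0], [0, 0, -1.2, 0, 0, 0, 0], [0, 0, -1.8, 0, 0, 0, 0], [0, 0, -2.4, 0, 0, 0, 0], [0, 0, -2.4, 0, 0, 0, 0]]])

```text
t: 9.25
eef_pos: [524.9, -272.3, 160.3]
tool_rot: [3.141, 0.011, 2.849]
contact_force: [1.2, -1.3, -1.2]
opening: 0.152
```

```bash
python3 - <<'E'
from m import *
st()
mv(tr(29.5,56,155),TY+np.pi)
E
```

```text
9.25 [ 524.9 -272.3  160.3] [3.141 0.011 2.849] [ 1.2 -1.3 -1.2] 14.2
shift [0.5   7.174 0.107] turn [-0.014  0.123 -4.592]
```

Emit:
move_arm(commands=[[[0.1, 0.9, 0.1, 0, 0.1, -0.6, 0], [0.2, 1.9, 0.1, 0, 0.1, -1.4, 0], [0.3, 2.9, 0.1, 0, 0.1, -2.2, 0], [0.4, 3.9, 0.1, 0, 0.1, -3.0, 0], [0.5, 4.9, 0.1, 0, 0.1, -3.8, 0], [0.5, 5.9, 0.1, 0, 0.1, -4.6, 0], [0.5, 6.7, 0.1, 0, 0.12, -4.6, 0], [0.5, 7.17, 0.1, 0, 0.12, -4.6, 0]]])

```text
t: 10.05
eef_pos: [603.8, 83.8, 153.7]
tool_rot: [3.14, -0.002, -3.027]
contact_force: [-0.3, 0.2, -1.6]
opening: 0.149
```

```bash
python3 - <<'E'
from m import *
st()
mv(tr(29.5,56,58),TY+np.pi)
E
```

```text
10.05 [603.8  83.8 153.7] [ 3.140e+00 -2.000e-03 -3.027e+00] [-0.3  0.2 -1.6] 13.9
shift [-0.005 -0.113  1.914] turn [ 0.022 -0.021  0.075]
```

Emit:
move_arm(commands=[[[0, -0.11, 0.4, 0, 0, 0.07, 0], [0, -0.11, 0.9, 0, 0, 0.07, 0], [0, -0.11, 1.1, 0, 0, 0.07, 0], [0, -0.11, 1.1, 0, 0, 0.07, 0], [0, -0.11, 1.4, 0, 0, 0.07, 0], [0, -0.11, 1.6, 0, 0, 0.07, 0], [0, -0.11, 1.8, 0, 0, 0.07, 0], [0, -0.11, 1.8, 0, 0, 0.07, 0]]])

```text
t: 10.85
eef_pos: [603.3, 78.2, 62.6]
tool_rot: [3.14, -0.004, -3.033]
contact_force: [0.2, -0.6, -1.8]
opening: 0.146
```

```bash
python3 - <<'E'
from m import *
st()
mv(tr(29.5,56,57.5),TY+np.pi)
E
```

```text
10.85 [603.3  78.2  62.6] [ 3.14  -0.004 -3.033] [ 0.2 -0.6 -1.8] 13.6
shift [-0.024 -0.     0.101] turn [ 0.021 -0.05   0.002]
```

Emit:
move_arm(commands=[[[-0.02, 0, 0.1, 0, 0, 0, 0], [-0.02, 0, 0.12, 0, 0, 0, 0], [-0.02, 0, 0.12, 0, 0, 0, 34], [-0.02, 0, 0.12, 0, 0, 0, 34], [-0.02, 0, -0.6, 0, 0, 0, 34], [-0.02, 0, -1.4, 0, 0, 0, 34], [-0.02, 0, -2.3, 0, 0, 0, 34], [-0.02, 0, -2.3, 0, 0, 0, 34]]])

```text
t: 11.65
eef_pos: [609.5, 78.7, 184.6]
tool_rot: [3.139, 0.01, -3.034]
contact_force: [0.0, -0.4, -0.1]
opening: 0.366
```

```bash
python3 - <<'E'
from m import *
st()
mv([446.6,-307.9,100],2.852)
E
```

```text
11.65 [609.5  78.7 184.6] [ 3.139  0.01  -3.034] [ 0.  -0.4 -0.1] 34.0
shift [ 4.09  -7.34   1.632] turn [0.052 0.112 4.556]
```

Emit:
move_arm(commands=[[[0.5, -0.85, 0, 0, 0.1, 0.7, 34], [1.0, -1.7, 0, 0, 0.1, 1.4, 34], [1.5, -2.55, 0, 0, 0.1, 2.1, 34], [2.0, -3.4, 0.2, 0, 0.1, 2.8, 34], [2.5, -4.3, 0.4, 0, 0.1, 3.5, 34], [3.0, -5.2, 0.6, 0, 0.1, 4.2, 34], [3.5, -6.1, 0.8, 0, 0.1, 4.55, 34], [4.0, -7.0, 1.0, 0, 0.1, 4.55, 34]]])

```text
t: 12.45
eef_pos: [451.8, -283.0, 133.1]
tool_rot: [3.137, 0.0, 2.852]
contact_force: [1.0, -0.1, -0.8]
opening: 0.365
```

```bash
python3 - <<'E'
from m import *
st()
mv([446.6,-307.9,34.5],2.852)
E
```

```text
12.45 [ 451.8 -283.   133.1] [3.137 0.    2.852] [ 1.  -0.1 -0.8] 34.0
shift [-0.041 -0.516  1.97 ] turn [0.051 0.004 0.006]
```

Emit:
move_arm(commands=[[[-0.04, -0.5, 0, 0, 0, 0, 34], [-0.04, -0.52, 0.6, 0, 0, 0, 34], [-0.04, -0.52, 1.2, 0, 0, 0, 34], [-0.04, -0.52, 1.2, 0, 0, 0, 34], [-0.04, -0.52, 1.6, 0, 0, 0, 34], [-0.04, -0.52, 1.97, 0, 0, 0, 34], [-0.04, -0.52, 1.97, 0, 0, 0, 34], [-0.04, -0.52, 1.97, 0, 0, 0, 34]]])

```text
t: 13.25
eef_pos: [447.1, -308.2, 35.4]
tool_rot: [3.137, 0.001, 2.853]
contact_force: [-0.3, -0.9, 0.7]
opening: 0.37
```

Emit:
move_arm(commands=[[[0, 0, 0, 0, 0, 0, 0], [0, 0, 0, 0, 0, 0, 0], [0, 0, 0, 0, 0, 0, 0], [0, 0, -0.3, 0, 0, 0, 0], [0, 0, -0.6, 0, 0, 0, 0], [0, 0, -1.4, 0, 0, 0, 0], [0, 0, -2.4, 0, 0, 0, 0], [0, 0, -2.4, 0, 0, 0, 0]]])

```text
t: 14.05
eef_pos: [450.3, -311.6, 161.8]
tool_rot: [-3.142, 0.015, 2.853]
contact_force: [1.9, -1.4, -1.8]
opening: 0.148
```

```bash
python3 - <<'E'
from m import *
st()
mv(tr(-29.5,-56,155),TY+np.pi)
E
```

```text
14.05 [ 450.3 -311.6  161.8] [-3.142  0.015  2.853] [ 1.9 -1.4 -1.8] 13.8
shift [-0.509  5.832  0.144] turn [-0.035  0.168 -4.549]
```

Emit:
move_arm(commands=[[[-0.1, 0.8, 0.1, 0, 0.1, -0.7, 0], [-0.2, 1.7, 0.1, 0, 0.1, -1.5, 0], [-0.3, 2.6, 0.1, 0, 0.1, -2.3, 0], [-0.4, 3.5, 0.1, 0, 0.1, -3.1, 0], [-0.5, 4.4, 0.1, 0, 0.1, -3.9, 0], [-0.5, 5.3, 0.1, 0, 0.15, -4.55, 0], [-0.5, 5.83, 0.1, 0, 0.15, -4.55, 0], [-0.5, 5.83, 0.1, 0, 0.15, -4.55, 0]]])

```text
t: 14.85
eef_pos: [557.8, -32.5, 156.2]
tool_rot: [3.14, 0.001, -3.024]
contact_force: [0.5, -0.6, -2.2]
opening: 0.146
```

```bash
python3 - <<'E'
from m import *
st()
mv(tr(-29.5,-56,58),TY+np.pi)
E
```

```text
14.85 [557.8 -32.5 156.2] [ 3.140e+00  1.000e-03 -3.024e+00] [ 0.5 -0.6 -2.2] 13.6
shift [ 0.016 -0.139  1.964] turn [0.013 0.007 0.11 ]
```

Emit:
move_arm(commands=[[[0.01, -0.14, 0.4, 0, 0, 0.1, 0], [0.01, -0.14, 0.9, 0, 0, 0.1, 0], [0.01, -0.14, 1.1, 0, 0, 0.1, 0], [0.01, -0.14, 1.1, 0, 0, 0.1, 0], [0.01, -0.14, 1.4, 0, 0, 0.1, 0], [0.01, -0.14, 1.65, 0, 0, 0.1, 0], [0.01, -0.14, 1.85, 0, 0, 0.1, 0], [0.01, -0.14, 1.85, 0, 0, 0.1, 0]]])

```text
t: 15.65
eef_pos: [557.2, -39.5, 62.6]
tool_rot: [3.14, -0.002, -3.033]
contact_force: [-0.5, 1.1, -2.2]
opening: 0.147
```

```bash
python3 - <<'E'
from m import *
st()
mv(tr(-29.5,-56,57.5),TY+np.pi)
E
```

```text
15.65 [557.2 -39.5  62.6] [ 3.140e+00 -2.000e-03 -3.033e+00] [-0.5  1.1 -2.2] 13.7
shift [-0.014  0.001  0.102] turn [ 0.017 -0.024  0.008]
```

Emit:
move_arm(commands=[[[-0.01, 0, 0.1, 0, 0, 0, 0], [-0.01, 0, 0.12, 0, 0, 0, 0], [-0.01, 0, 0.12, 0, 0, 0, 34], [-0.01, 0, 0.12, 0, 0, 0, 34], [-0.01, 0, -0.6, 0, 0, 0, 34], [-0.01, 0, -1.4, 0, 0, 0, 34], [-0.01, 0, -2.3, 0, 0, 0, 34], [-0.01, 0, -2.3, 0, 0, 0, 34]]])

```text
t: 16.45
eef_pos: [562.4, -39.9, 183.9]
tool_rot: [-3.141, 0.012, -3.033]
contact_force: [1.0, 0.0, -0.7]
opening: 0.366
```

```bash
python3 - <<'E'
from m import *
st()
# hold-down from first images
for n in ['scene0','side0','w1']:
    P=pts([n])[0]; print(n)
    for a,z0,z1 in (('fin',85,110),('mid z 30-50',30,50),('bar',58,78)):
        print(a); blobs(box(P,430,650,180,345,z0,z1),minn=60)
mv([500,150,260],np.pi)
E
```

```text
16.45 [562.4 -39.9 183.9] [-3.141  0.012 -3.033] [ 1.   0.  -0.7] 34.1
scene0
fin
    [505.8 259.1] [28.4 15.1] 7.1
mid z 30-50
    [539.1 269.1] [23.3 16.9] 60.3
    [509.3 235.9] [43.5 13. ] 47.7
    [512.  201.3] [18.6 10.9] 42.5
bar
    [607.3 265. ] [12.2 46.9] 5.0
side0
fin
    [495.5 253.7] [44.3 12.3] 4.5
mid z 30-50
    [488.1 233. ] [10.9 29.3] 74.4
    [500.  199.2] [80.2 12.4] 4.2
bar
    [494.3 251.9] [13.3 46.4] 84.8
    [601.8 244. ] [28.8 14.6] 46.7
w1
fin
    [493.9 259.2] [44.8 15.7] 4.8
mid z 30-50
    [488.3 313.6] [84.4 18.1] 4.9
    [548.  262.1] [63.2 38.4] 5.6
    [502.4 225.6] [74.5 82.7] 81.9
bar
    [491.8 253.7] [12.2 46.3] 82.2
    [583.9 268.5] [50.9 61.7] 5.7
shift [ 0.811  3.911 -1.534] turn [0.    0.134 1.244]
```

Emit:
move_arm(commands=[[[0.1, 0.9, -0.3, 0, 0, 0.4, 34], [0.2, 1.8, -0.6, 0, 0, 0.8, 34], [0.3, 2.7, -0.9, 0, 0.1, 1.2, 34], [0.4, 3.4, -1.2, 0, 0.13, 1.24, 34], [0.6, 3.9, -1.5, 0, 0.13, 1.24, 34], [0.8, 3.91, -1.5, 0, 0.13, 1.24, 34], [0.8, 3.91, -1.5, 0, 0.13, 1.24, 34]]])

```text
t: 17.15
eef_pos: [499.2, 149.6, 258.0]
tool_rot: [-3.141, -0.001, -3.14]
contact_force: [0.3, -0.3, 0.1]
opening: 0.367
```

```bash
python3 - <<'E'
from m import *
st()
p,d,i=cam('wrist'); np.savez('w3.npz',p=p,d=d,**i); cv2.imwrite('pics/w3.png',p)
P=pts(['w3'])[0]
print('ribs'); blobs(box(P,500,680,-80,120,68,84),minn=60)
for a,z0,z1 in (('fin',88,110),('mid z 33-50',33,50),('bar',58,78)):
    print(a); blobs(box(P,430,650,180,345,z0,z1),minn=60)
E
```

```text
17.15 [499.2 149.6 258. ] [-3.141e+00 -1.000e-03 -3.140e+00] [ 0.3 -0.3  0.1] 34.1
ribs
    [581.1  22.1] [35.4 29.7] 45.0
    [517.5  12.7] [ 8.7 43.7] 6.3
    [556.9 -39.7] [30.5 14.5] 7.1
fin
    [493.4 259.6] [44.2 14.7] 5.7
mid z 33-50
    [489.1 305.7] [83.7 31.8] 5.8
    [558.2 265.7] [38.9 29.6] 8.1
    [530.  258.4] [25.  11.2] 76.0
    [502.2 224.6] [73.4 83. ] 81.0
bar
    [584.1 268.8] [48.6 62.1] 3.8
```

View pics/w3.png

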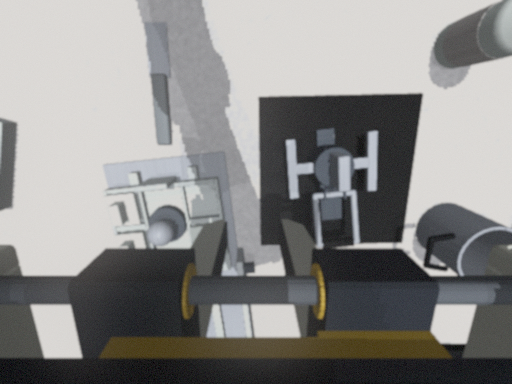

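Pocket1's brick stands; the others are hidden behind the gripper. The hold-down is undisturbed at about (494,259), yaw 0.09. Next I'll get the tongue and bar height profile for the handle grasp, and check the bricks with the scene camera.

```bash
python3 - <<'E'
from m import *
HC=np.array([493.7,259.4]);HY=.092
P=np.vstack(pts(['w3','w1'])); D=P[:,:2]-HC; c,s=np.cos(HY),np.sin(HY)
x=D[:,0]*c+D[:,1]*s; y=-D[:,0]*s+D[:,1]*c
for X in range(20,124,4):
    k=(abs(x-X)<2)&(abs(y)<12)&(P[:,2]<120); k2=(abs(x-X)<2)&(abs(abs(y)-27)<5)&(P[:,2]<120)
    print(X,k.sum(),np.round(np.percentile(P[k,2],[5,50,95]),0) if k.any() else '',k2.sum(),np.round(np.percentile(P[k2,2],[50,95]),0) if k2.any() else '')
p,d,i=cam('scene'); np.savez('scene1.npz',p=p,d=d,**i)
p2,d2,i2=cam('side'); np.savez('side1.npz',p=p2,d=d2,**i2)
Q=np.vstack(pts(['scene1','side1'])); print('ribs'); blobs(box(Q,500,680,-80,120,68,84),minn=60)
print(np.round(sense()['joint_positions'],2))
cv2.imwrite('pics/s1.png',np.hstack([cv2.resize(p[170:300,210:350],(400,371)),cv2.resize(p2[120:240,140:380],(400,371))]))
mv([603.5,269.2,130],1.662)
E
```

```text
20 212 [55. 88. 98.] 31 [3. 4.]
24 67 [20. 55. 96.] 31 [3. 4.]
28 52 [ 2. 32. 55.] 33 [3. 4.]
32 74 [ 2. 33. 34.] 32 [3. 4.]
36 148 [ 3. 33. 53.] 68 [48. 52.]
40 160 [ 3. 52. 54.] 113 [52. 53.]
44 52 [ 2. 52. 54.] 115 [52. 54.]
48 20 [ 2.  3. 35.] 109 [53. 55.]
52 79 [ 2. 33. 34.] 108 [53. 56.]
56 96 [ 2. 33. 34.] 114 [54. 56.]
60 103 [ 3. 33. 34.] 111 [55. 57.]
64 95 [ 2. 32. 34.] 126 [55. 58.]
68 97 [ 2. 33. 34.] 124 [55. 58.]
72 98 [ 3. 32. 34.] 119 [57. 59.]
76 81 [32. 33. 34.] 119 [57. 60.]
80 83 [32. 33. 34.] 122 [58. 61.]
84 72 [31. 33. 34.] 115 [59. 62.]
88 13 [ 2.  4. 32.] 120 [60. 62.]
92 10 [1. 2. 3.] 115 [61. 63.]
96 25 [2. 3. 4.] 120 [61. 64.]
100 51 [2. 3. 4.] 139 [62. 64.]
104 182 [ 2. 63. 67.] 151 [62. 66.]
108 172 [ 2. 67. 69.] 136 [63. 67.]
112 137 [ 2. 67. 69.] 102 [ 4. 67.]
116 71 [ 2.  3. 68.] 63 [3. 4.]
120 49 [1. 2. 4.] 54 [2. 4.]
ribs
    [608.6  75.8] [35.5 16. ] 7.9
    [586.3  11.6] [38.1 25.5] 1.7
    [522.5  10.8] [14.4 43. ] 4.8
    [619.8 -37.5] [31.3 15.8] 2.7
    [560.8 -43. ] [34.5 17.1] 9.5
[-0.36  0.38  0.05  1.73 -0.02  1.03  1.26]
shift [-2.047  2.439  2.545] turn [-1.900e-02  8.000e-03  1.692e+01]
```

View pics/s1.png

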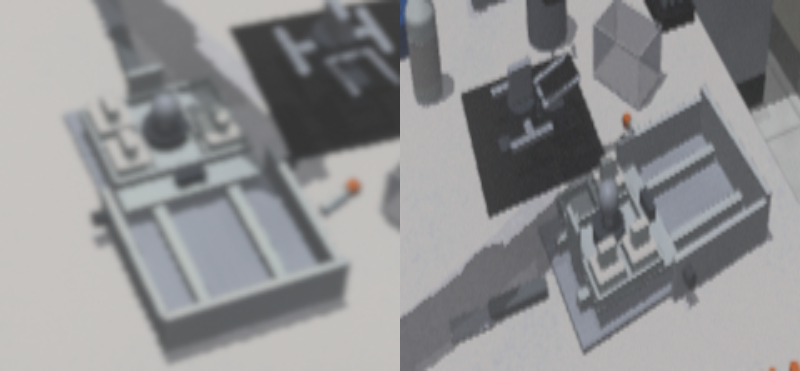

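All three bricks stand in their pockets. Now to the handle bar: the tongue top is at z=33, so TCP z of about 45 clears it.

Emit:
move_arm(commands=[[[-0.2, 0.3, 0, 0, 0, 1.6, 34], [-0.4, 0.6, 0.2, 0, 0, 3.2, 34], [-0.7, 0.9, 0.4, 0, 0, 4.9, 34], [-1.0, 1.2, 0.6, 0, 0, 6.5, 34], [-1.3, 1.5, 0.8, 0, 0, 8.1, 30], [-1.6, 1.8, 1.0, 0, 0, 9.8, 30], [-1.8, 2.1, 1.2, 0, 0, 11.4, 30], [-2.0, 2.4, 1.4, 0, 0, 13.0, 30]]])

```text
t: 18.1
eef_pos: [602.6, 265.7, 185.7]
tool_rot: [-3.139, 0.003, 1.995]
contact_force: [0.5, 0.4, 1.6]
opening: 0.323
```

```bash
python3 -c "
from m import *
st();mv([603.2,269.5,130],1.662)"
```

```text
18.1 [602.6 265.7 185.7] [-3.139e+00  3.000e-03  1.995e+00] [0.5 0.4 1.6] 30.1
shift [0.067 0.046 1.114] turn [-0.023  0.036  3.819]
```

Emit:
move_arm(commands=[[[0.07, 0.05, 0.2, 0, 0, 1.6, 30], [0.07, 0.05, 0.4, 0, 0, 3.2, 30], [0.07, 0.05, 0.8, 0, 0, 3.82, 30], [0.07, 0.05, 1.1, 0, 0, 3.82, 30], [0.07, 0.05, 1.1, 0, 0, 3.82, 30]]])

```text
t: 18.6
eef_pos: [602.0, 267.8, 127.4]
tool_rot: [-3.134, 0.006, 1.661]
contact_force: [-0.5, 0.9, 0.0]
opening: 0.319
```

```bash
python3 - <<'E'
from m import *
st()
p,d,i=cam('wrist'); np.savez('w4.npz',p=p,d=d,**i); P=pts(['w4'])[0]
print('fin');blobs(box(P,430,650,180,345,88,110),minn=60)
print('bar');blobs(box(P,580,650,220,320,56,72),minn=60)
mv([603.2,269.5,45],1.662)
E
```

```text
18.6 [602.  267.8 127.4] [-3.134  0.006  1.661] [-0.5  0.9  0. ] 29.7
fin
    [494.2 261.7] [44.6 15.3] 4.4
bar
    [595.5 271.9] [63. 31.] 90.0
shift [0.03  0.014 1.681] turn [-0.05   0.055 -0.007]
```

Emit:
move_arm(commands=[[[0.03, 0.01, 0.5, -0.05, 0.05, 0, 30], [0.03, 0.01, 1.0, -0.05, 0.05, 0, 30], [0.03, 0.01, 1.4, -0.05, 0.05, 0, 30], [0.03, 0.01, 1.66, -0.05, 0.05, 0, 30], [0.03, 0.01, 1.66, -0.05, 0.05, 0, 0], [0.03, 0.01, 1.66, -0.05, 0.05, 0, 0], [0.03, 0.01, 1.66, -0.05, 0.05, 0, 0]]])

```text
t: 19.35
eef_pos: [604.8, 269.7, 47.8]
tool_rot: [3.137, -0.0, 1.662]
contact_force: [0.9, -0.6, -0.4]
opening: 0.128
```

```bash
python3 - <<'E'
from m import *
s=st()
M=R.from_euler('xyz',s['tool_rot']); 
# arc: bar rel hinge at r, starting angle .17 ; tool keeps orientation
a0=np.arctan2(12,70); r=np.hypot(70,12)
hx=np.array([np.cos(.09),np.sin(.09),0])
for t in [.1,.2,.3,.45,.6,.75,.9,1.0,1.1,1.15]:
    d=(r*(np.cos(a0+t)-np.cos(a0)))*hx+np.array([0,0,r*(np.sin(a0+t)-np.sin(a0))])
    print(t,np.round(M.inv().apply(d)/50,2))
E
```

```text
19.35 [604.8 269.7  47.8] [ 3.137 -0.     1.662] [ 0.9 -0.6 -0.4] 11.9
0.1 [ 0.   -0.03 -0.14]
0.2 [ 0.   -0.07 -0.27]
0.3 [ 0.   -0.13 -0.4 ]
0.45 [ 0.   -0.24 -0.59]
0.6 [ 0.   -0.38 -0.75]
0.75 [ 0.   -0.54 -0.89]
0.9 [ 0.   -0.71 -1.01]
1.0 [ 0.   -0.84 -1.07]
1.1 [ 0.   -0.97 -1.12]
1.15 [ 0.   -1.04 -1.14]
```

Emit:
move_arm(commands=[[[0, -0.015, -0.07, 0, 0, 0, 0], [0, -0.03, -0.14, 0, 0, 0, 0], [0, -0.07, -0.27, 0, 0, 0, 0], [0, -0.13, -0.4, 0, 0, 0, 0], [0, -0.18, -0.5, 0, 0, 0, 0], [0, -0.24, -0.59, 0, 0, 0, 0], [0, -0.24, -0.59, 0, 0, 0, 0]]])

```text
t: 20.05
eef_pos: [591.6, 268.5, 77.6]
tool_rot: [3.139, -0.0, 1.662]
contact_force: [-2.0, -0.8, -2.0]
opening: 0.128
```

```bash
python3 - <<'E'
from m import *
s=st()
M=R.from_euler('xyz',s['tool_rot']); 
a0=np.arctan2(12,70); r=np.hypot(70,12)
hx=np.array([np.cos(.09),np.sin(.09),0]); S=np.array([604.8,269.7,47.8])-s['eef_pos']
for t in [.45,.6,.75,.9,1.0,1.1,1.15]:
    d=S+(r*(np.cos(a0+t)-np.cos(a0)))*hx+np.array([0,0,r*(np.sin(a0+t)-np.sin(a0))])
    print(t,np.round(M.inv().apply(d)/50,2))
E
```

```text
20.05 [591.6 268.5  77.6] [ 3.139 -0.     1.662] [-2.  -0.8 -2. ] 12.0
0.45 [-0.    0.02  0.01]
0.6 [-0.   -0.11 -0.15]
0.75 [-0.   -0.27 -0.29]
0.9 [ 0.   -0.45 -0.41]
1.0 [ 0.   -0.58 -0.47]
1.1 [ 0.   -0.71 -0.52]
1.15 [ 0.   -0.78 -0.54]
```

Emit:
move_arm(commands=[[[0, -0.05, -0.08, 0, 0, 0, 0], [0, -0.11, -0.15, 0, 0, 0, 0], [0, -0.19, -0.22, 0, 0, 0, 0], [0, -0.27, -0.29, 0, 0, 0, 0], [0, -0.36, -0.35, 0, 0, 0, 0], [0, -0.45, -0.41, 0, 0, 0, 0], [0, -0.58, -0.47, 0, 0, 0, 0], [0, -0.71, -0.52, 0, 0, 0, 0]]])

```text
t: 20.85
eef_pos: [556.1, 265.3, 103.9]
tool_rot: [3.138, -0.0, 1.662]
contact_force: [-0.9, -0.2, -5.0]
opening: 0.127
```

Emit:
move_arm(commands=[[[0, -0.05, -0.02, 0, 0, 0, 0], [0, -0.05, -0.02, 0, 0, 0, 0], [0, -0.05, -0.02, 0, 0, 0, 0]]])

```text
t: 21.15
eef_pos: [553.8, 265.2, 104.9]
tool_rot: [3.137, -0.0, 1.662]
contact_force: [-0.9, 0.3, -5.7]
opening: 0.128
```

```bash
python3 - <<'E'
from m import *
s=st()
mv(np.array(s['eef_pos'])+[0,0,90],1.662)
E
```

```text
21.15 [553.8 265.2 104.9] [ 3.137 -0.     1.662] [-0.9  0.3 -5.7] 11.9
shift [ 1.0e-03  8.0e-03 -1.8e+00] turn [ 0.049 -0.005 -0.002]
```

Emit:
move_arm(commands=[[[0, 0, 0, 0, 0, 0, 24], [0, 0, 0, 0, 0, 0, 24], [0, 0, -0.3, 0, 0, 0, 24], [0, 0, -0.8, 0, 0, 0, 24], [0, 0, -1.6, 0, 0, 0, 24], [0, 0, -2.4, 0, 0, 0, 24], [0, 0, -2.4, 0, 0, 0, 24]]])

```text
t: 21.85
eef_pos: [558.2, 266.0, 232.5]
tool_rot: [3.122, -0.005, 1.661]
contact_force: [0.9, -0.3, 0.4]
opening: 0.257
```

```bash
python3 - <<'E'
from m import *
s=st()
p,d,i=cam('wrist'); np.savez('w5.npz',p=p,d=d,**i)
p2,d2,i2=cam('scene'); np.savez('scene2.npz',p=p2,d=d2,**i2)
p3,d3,i3=cam('side'); np.savez('side2.npz',p=p3,d=d3,**i3)
for n in ['w5','side2','scene2']:
    P=pts([n])[0]; print(n,'fin');blobs(box(P,430,535,180,345,86,104),minn=60)
    print('bar');blobs(box(P,500,620,180,345,107,130),minn=60)
    print('arms');blobs(box(P,430,560,180,345,40,50),minn=60)
cv2.imwrite('pics/w5.png',np.hstack([cv2.resize(p,(500,375)),cv2.resize(p3[100:220,150:300],(300,375))]))
mv([510,190,260],3.232)
E
```

```text
21.85 [558.2 266.  232.5] [ 3.122 -0.005  1.661] [ 0.9 -0.3  0.4] 23.9
w5 fin
    [496.4 262.4] [43.9 14. ] 5.4
bar
    [553.3 268.4] [13.3 60.6] 5.1
arms
    [491.6 304.3] [83.1 38.4] 5.0
    [500.5 215.9] [83.6 32.2] 5.7
side2 fin
    [497.6 254.9] [43.2 14.5] 5.7
bar
arms
scene2 fin
    [510.7 258.2] [13. 22.] 90.0
bar
    [560.3 262.1] [58.8 13.7] 88.6
arms
shift [-1.417 -0.996 -0.705] turn [  0.052   0.034 -17.994]
```

View pics/w5.png

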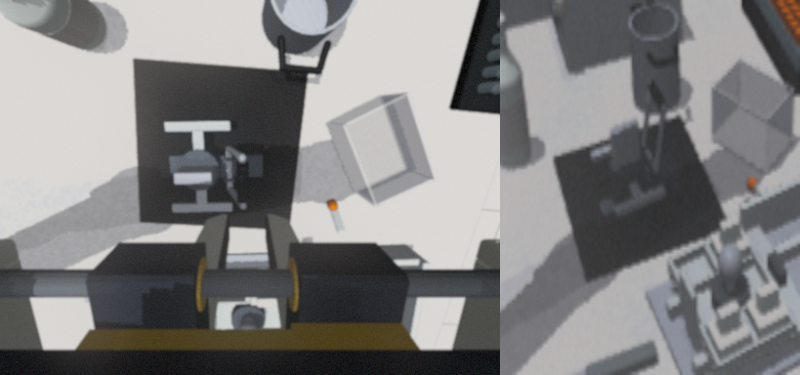

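The handle is raised (bar at (237,165) in the wrist view, standing up in the side view). Next I turn to pinch the fin.

Emit:
move_arm(commands=[[[-0.1, -0.1, -0.1, 0, 0, -1.6, 40], [-0.1, -0.3, -0.1, 0, 0, -3.2, 40], [-0.1, -0.5, 0, 0, 0, -4.9, 40], [-0.1, -0.7, 0, 0, 0, -6.5, 40], [-0.1, -0.9, 0, 0, 0, -8.1, 40], [-0.1, -1.0, 0, 0, 0, -9.8, 40], [-0.1, -1.1, 0, 0, 0, -11.4, 40], [-0.1, -1.2, 0, 0, 0, -13.0, 40]]])

```text
t: 22.8
eef_pos: [492.9, 254.4, 223.1]
tool_rot: [3.141, 0.002, 2.802]
contact_force: [0.5, 0.3, 0.5]
opening: 0.423
```

```bash
python3 - <<'E'
from m import *
s=st()
mv([495,260,200],3.232)
E
```

```text
22.8 [492.9 254.4 223.1] [3.141e+00 2.000e-03 2.802e+00] [0.5 0.3 0.5] 39.4
shift [-0.001  0.12   0.462] turn [ 2.000e-03  1.900e-02 -4.927e+00]
```

Emit:
move_arm(commands=[[[0, 0.1, 0.1, 0, 0, -1.6, 40], [0, 0.1, 0.2, 0, 0, -3.2, 40], [0, 0.1, 0.3, 0, 0, -4.93, 40], [0, 0.1, 0.4, 0, 0, -4.93, 40], [0, 0.1, 0.4, 0, 0, -4.93, 40]]])

```text
t: 23.3
eef_pos: [493.7, 258.4, 201.3]
tool_rot: [-3.14, -0.002, -3.054]
contact_force: [1.3, 0.3, -0.6]
opening: 0.427
```

```bash
python3 - <<'E'
from m import *
s=st()
p,d,i=cam('wrist'); np.savez('w6.npz',p=p,d=d,**i)
P=pts(['w6'])[0]; print('fin');blobs(box(P,430,535,180,345,86,104),minn=60)
print('bar');blobs(box(P,500,620,180,345,107,130),minn=60)
print('arms');blobs(box(P,430,560,180,345,41,50),minn=60)
print(np.percentile(box(P,470,520,240,280,85,120)[:,2],[50,90]))
mv([495,260.3,120],3.232)
E
```

```text
23.3 [493.7 258.4 201.3] [-3.140e+00 -2.000e-03 -3.054e+00] [ 1.3  0.3 -0.6] 39.7
fin
    [496.1 260.3] [44.5 14.3] 5.5
bar
    [552.7 266. ] [12.3 60.4] 5.5
arms
    [491.7 304.9] [84. 35.] 6.0
    [500.5 216. ] [83.1 35.4] 4.8
[97.68024806 98.62342696]
shift [-0.023  0.032  1.639] turn [-0.012 -0.007 -0.03 ]
```

Emit:
move_arm(commands=[[[-0.04, 0.04, 0.5, 0, 0, 0, 40], [-0.04, 0.04, 1.2, 0, 0, 0, 40], [-0.04, 0.04, 1.6, 0, 0, 0, 40], [-0.04, 0.04, 1.6, 0, 0, 0, 40], [-0.04, 0.04, 1.9, 0, 0, 0, 40], [-0.04, 0.04, 2.3, 0, 0, 0, 40], [-0.04, 0.04, 2.6, 0, 0, 0, 40], [-0.04, 0.04, 2.72, 0, 0, 0, 40]]])

```text
t: 24.15
eef_pos: [495.9, 260.8, 65.9]
tool_rot: [-3.14, -0.001, -3.055]
contact_force: [-0.2, 0.1, 0.2]
opening: 0.425
```

```bash
python3 - <<'E'
from m import *
s=st()
mv([495.8,260.4,63],3.234)
E
```

```text
24.15 [495.9 260.8  65.9] [-3.140e+00 -1.000e-03 -3.055e+00] [-0.2  0.1  0.2] 39.6
shift [ 0.003 -0.008  0.058] turn [-0.015 -0.007 -0.063]
```

Emit:
move_arm(commands=[[[0, 0, 0.04, 0, 0, 0, 40], [0, 0, 0.04, 0, 0, 0, 0], [0, 0, 0.04, 0, 0, 0, 0], [0, 0, 0.04, 0, 0, 0, 0], [0, 0, 0.04, 0, 0, 0, 0], [0, 0, 0.04, 0, 0, 0, 0]]])

```text
t: 24.75
eef_pos: [496.3, 261.0, 64.5]
tool_rot: [-3.141, 0.0, -3.054]
contact_force: [-0.7, -0.8, 3.0]
opening: 0.151
```

Emit:
move_arm(commands=[[[0, 0, -0.1, 0, 0, 0, 0], [0, 0, -0.3, 0, 0, 0, 0], [0, 0, -0.7, 0, 0, 0, 0], [0, 0, -1.2, 0, 0, 0, 0], [0, 0, -1.7, 0, 0, 0, 0], [0, 0, -2.2, 0, 0, 0, 0], [0, 0, -2.3, 0, 0, 0, 0], [0, 0, -2.3, 0, 0, 0, 0]]])

```text
t: 25.55
eef_pos: [495.9, 260.9, 179.6]
tool_rot: [-3.141, 0.001, -3.054]
contact_force: [-0.3, 0.9, -7.8]
opening: 0.147
```

```bash
python3 - <<'E'
from m import *
s=st()
mv(tr(0,0,175),TY+np.pi)
E
```

```text
25.55 [495.9 260.9 179.6] [-3.141e+00  1.000e-03 -3.054e+00] [-0.3  0.9 -7.8] 13.6
shift [-1.277 -4.959  0.098] turn [-0.01   0.006 -0.236]
```

Emit:
move_arm(commands=[[[-0.1, -0.4, 0, 0, 0, 0, 0], [-0.3, -1.0, 0, 0, 0, -0.1, 0], [-0.5, -1.7, 0, 0, 0, -0.2, 0], [-0.7, -2.5, 0, 0, 0, -0.2, 0], [-0.9, -3.3, 0, 0, 0, -0.2, 0], [-1.1, -4.1, 0, 0, 0, -0.23, 0], [-1.2, -4.7, 0, 0, 0, -0.23, 0], [-1.28, -4.96, 0, 0, 0, -0.23, 0]]])

```text
t: 26.35
eef_pos: [580.0, 13.2, 177.4]
tool_rot: [-3.137, -0.005, -3.041]
contact_force: [-0.5, -0.8, -7.3]
opening: 0.151
```

Emit:
move_arm(commands=[[[0, -0.05, 0, 0, 0, 0, 0], [0, -0.05, 0, 0, 0, 0, 0], [0, -0.05, 0, 0, 0, 0, 0]]])

```text
t: 26.65
eef_pos: [579.2, 13.3, 176.5]
tool_rot: [-3.139, -0.007, -3.038]
contact_force: [0.1, -0.2, -7.5]
opening: 0.148
```

```bash
python3 - <<'E'
from m import *
s=st()
mv(tr(0,0,175),TY+np.pi)
E=s['eef_pos']
p,d,i=cam('wrist'); p2,d2,i2=cam('scene'); p3,d3,i3=cam('side')
for n,a in (('w7',(p,d,i)),('scene3',(p2,d2,i2)),('side3',(p3,d3,i3))):
    np.savez(n+'.npz',p=a[0],d=a[1],**a[2]); P=pts([n])[0]; print(n)
    for nm,z0,z1 in (('crossbars',142,166),('ball',80,95)):
        print(nm);blobs(box(P,490,680,-80,130,z0,z1),minn=60)
def crop(p,i,c,w):
    q=R.from_euler('xyz',i['rotation']).inv().apply(np.array(c)-i['eye']); u=int(i['fx']*q[0]/q[2]+i['cx']);v=int(i['fy']*q[1]/q[2]+i['cy'])
    return cv2.resize(p[max(0,v-w):v+w,max(0,u-w):u+w],(400,400),interpolation=cv2.INTER_CUBIC)
cv2.imwrite('pics/h1.png',np.hstack([crop(p2,i2,tr(0,0,120),60),crop(p3,i3,tr(0,0,120),60)]))
E
```

```text
26.65 [579.2  13.3 176.5] [-3.139 -0.007 -3.038] [ 0.1 -0.2 -7.5] 13.7
shift [-0.052  0.119  0.029] turn [-0.03  -0.085 -0.051]
w7
crossbars
    [661.   21.7] [ 6.3 31.1] 7.1
    [568.5  30.4] [66.1 88.6] 7.1
    [574.1 -32.1] [65.8 36. ] 6.7
ballTraceback (most recent call last):
  File "<stdin>", line 9, in <module>
  File "m.py", line 10, in blobs
    o=Q[:,:2].min(0)-10; im=np.zeros(((Q[:,:2].max(0)-o+10)/s).astype(int)[::-1],np.uint8)
      ~~~~~~~~~~~^^^
    return umr_minimum(a, axis, None, out, keepdims, initial, where)
ValueError: zero-size array to reduction operation minimum which has no identity
```

```bash
sed -i "s/^def blobs.*/&\n    if len(Q)<5: return/" m.py; python3 - <<'E'
from m import *
s=st()
p2,d2,i2=cam('scene'); p3,d3,i3=cam('side')
for n,a in (('scene3',(p2,d2,i2)),('side3',(p3,d3,i3))):
    np.savez(n+'.npz',p=a[0],d=a[1],**a[2])
for n in ('w7','side3'):
    P=pts([n])[0]; print(n)
    for nm,z0,z1 in (('crossbars',150,163),('lowfoot',112,150)):
        print(nm);blobs(box(P,490,700,-80,130,z0,z1),minn=60,close=3)
def crop(p,i,c,w):
    q=R.from_euler('xyz',i['rotation']).inv().apply(np.array(c)-i['eye']); u=int(i['fx']*q[0]/q[2]+i['cx']);v=int(i['fy']*q[1]/q[2]+i['cy'])
    return cv2.resize(p[max(0,v-w):v+w,max(0,u-w):u+w],(400,400),interpolation=cv2.INTER_CUBIC)
cv2.imwrite('pics/h1.png',np.hstack([crop(p2,i2,tr(0,0,120),60),crop(p3,i3,tr(0,0,120),60)]))
mv([582,20,172],TY+np.pi)
E
```

```text
26.8 [580.   13.1 177.4] [-3.138 -0.005 -3.038] [ 0.6 -0.1 -8. ] 13.7
w7
crossbars
    [564.   56.9] [64.2 34.9] 5.7
    [573.3 -32.5] [63.7 35. ] 5.2
lowfoot
    [661.   21.9] [ 6.2 30.2] 5.2
    [548.9   9.7] [39.1 52.3] 6.6
side3
crossbars
    [578.3 -16.6] [14.3 33.2] 81.1
    [584.4 -50.3] [54.3  5.4] 9.5
lowfoot
    [637.7   6.3] [62.1 17.8] 7.8
    [559.1  -2.7] [24.2 53. ] 77.0
shift [-0.053  0.152  0.11 ] turn [-0.049 -0.057 -0.06 ]
```

View pics/h1.png

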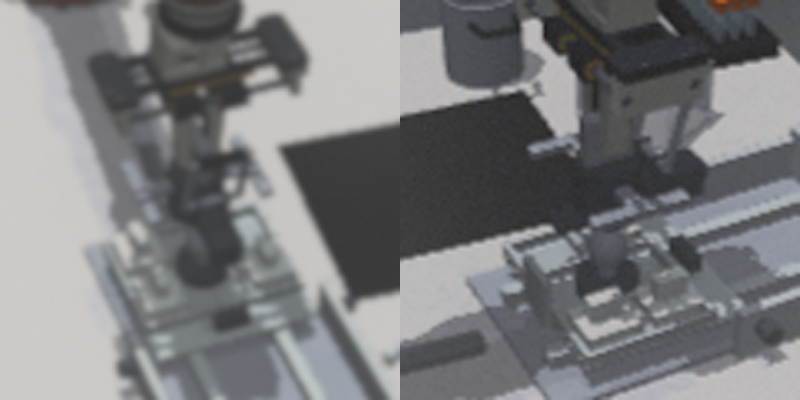

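The hold-down hangs level and square above the ball (605,243 in the right half), handle raised. Centring it before lowering.

Emit:
move_arm(commands=[[[-0.05, 0.15, 0, -0.05, -0.06, -0.06, 0], [-0.05, 0.16, 0, -0.05, -0.06, -0.06, 0], [-0.05, 0.16, 0.2, -0.05, -0.06, -0.06, 0], [-0.05, 0.16, 0.4, -0.05, -0.06, -0.06, 0], [-0.05, 0.16, 0.4, -0.05, -0.06, -0.06, 0], [-0.05, 0.16, 0.4, -0.05, -0.06, -0.06, 0]]])

```text
t: 27.5
eef_pos: [581.2, 19.9, 156.6]
tool_rot: [-3.142, -0.002, -3.034]
contact_force: [0.4, -0.2, -6.2]
opening: 0.149
```

```bash
python3 - <<'E'
from m import *
s=st()
mv([582.3,20.2,130],TY+np.pi)
E
```

```text
27.5 [581.2  19.9 156.6] [-3.142e+00 -2.000e-03 -3.034e+00] [ 0.4 -0.2 -6.2] 13.9
shift [-0.022  0.003  0.533] turn [-0.001 -0.018 -0.006]
```

Emit:
move_arm(commands=[[[-0.02, 0, 0.1, 0, 0, 0, 0], [-0.02, 0, 0.2, 0, 0, 0, 0], [-0.02, 0, 0.3, 0, 0, 0, 0], [-0.02, 0, 0.4, 0, 0, 0, 0], [-0.02, 0, 0.4, 0, 0, 0, 0]]])

```text
t: 28.0
eef_pos: [581.4, 20.1, 135.6]
tool_rot: [3.142, -0.004, -3.034]
contact_force: [-0.6, 0.3, -7.2]
opening: 0.149
```

```bash
python3 - <<'E'
from m import *
s=st()
mv([582.3,20.2,107.5],TY+np.pi)
E
```

```text
28.0 [581.4  20.1 135.6] [ 3.142 -0.004 -3.034] [-0.6  0.3 -7.2] 13.8
shift [-0.019  0.001  0.563] turn [ 0.001 -0.042 -0.004]
```

Emit:
move_arm(commands=[[[-0.02, 0, 0.1, 0, 0, 0, 0], [-0.02, 0, 0.2, 0, 0, 0, 0], [-0.02, 0, 0.3, 0, 0, 0, 0], [-0.02, 0, 0.4, 0, 0, 0, 0], [-0.02, 0, 0.4, 0, 0, 0, 0]]])

```text
t: 28.5
eef_pos: [581.6, 20.1, 114.6]
tool_rot: [3.141, -0.006, -3.034]
contact_force: [-0.3, 0.7, -7.9]
opening: 0.15
```

```bash
python3 - <<'E'
from m import *
s=st()
mv([582.3,20.2,106.5],TY+np.pi)
E
```

```text
28.5 [581.6  20.1 114.6] [ 3.141 -0.006 -3.034] [-0.3  0.7 -7.9] 14.0
shift [-0.015  0.001  0.163] turn [ 0.002 -0.067 -0.005]
```

No contact yet, going on smoothly.

Emit:
move_arm(commands=[[[-0.01, 0, 0.08, 0, 0, 0, 0], [-0.01, 0, 0.13, 0, 0, 0, 0], [-0.01, 0, 0.16, 0, 0, 0, 0], [-0.01, 0, 0.18, 0, 0, 0, 0], [-0.01, 0, 0.18, 0, 0, 0, 0]]])

```text
t: 29.0
eef_pos: [582.9, 20.2, 106.7]
tool_rot: [3.141, -0.003, -3.034]
contact_force: [-2.3, 0.7, -1.1]
opening: 0.151
```

Emit:
move_arm(commands=[[[0, 0, 0, 0, 0, 0, 36], [0, 0, 0, 0, 0, 0, 36], [0, 0, 0, 0, 0, 0, 36], [0, 0, -0.5, 0, 0, 0, 36], [0, 0, -1.2, 0, 0, 0, 36], [0, 0, -2.0, 0, 0, 0, 36], [0, 0, -2.6, 0, 0, 0, 36], [0, 0, -2.6, 0, 0, 0, 36]]])

```text
t: 29.8
eef_pos: [586.7, 20.3, 242.0]
tool_rot: [-3.141, 0.008, -3.034]
contact_force: [0.6, 0.5, 0.7]
opening: 0.388
```

```bash
python3 - <<'E'
from m import *
s=st()
p,d,i=cam('wrist'); np.savez('w8.npz',p=p,d=d,**i); P=pts(['w8'])[0]
p3,d3,i3=cam('side')
for nm,z0,z1 in (('fin',130,148),('bar',153,180),('crossbars',82,95),('tongue',70,81)):
    print(nm);blobs(box(P,500,720,-80,130,z0,z1),minn=60,close=3)
cv2.imwrite('pics/w8.png',np.hstack([cv2.resize(p,(500,375)),cv2.resize(p3[110:230,200:350],(300,375))]))
c=tr(58,0,0); mv([c[0],c[1],240],TY+np.pi/2)
E
```

```text
29.8 [586.7  20.3 242. ] [-3.141  0.008 -3.034] [0.6 0.5 0.7] 36.1
fin
    [582.4  19.6] [43.9 14. ] 6.1
bar
    [639.2  26. ] [13.1 56.5] 5.2
crossbars
    [577.4  64.3] [83.2 35.1] 6.4
    [620.4  24.4] [10.6 31.3] 7.6
    [587.9 -24.5] [84.8 35.1] 5.4
tongue
    [650.6  27.4] [35.4 32.6] 6.0
    [519.2  12.7] [ 7.9 44.4] 6.0
shift [-1.109 -0.009 -0.055] turn [-1.4000e-02 -1.5000e-02  1.7994e+01]
```

View pics/w8.png

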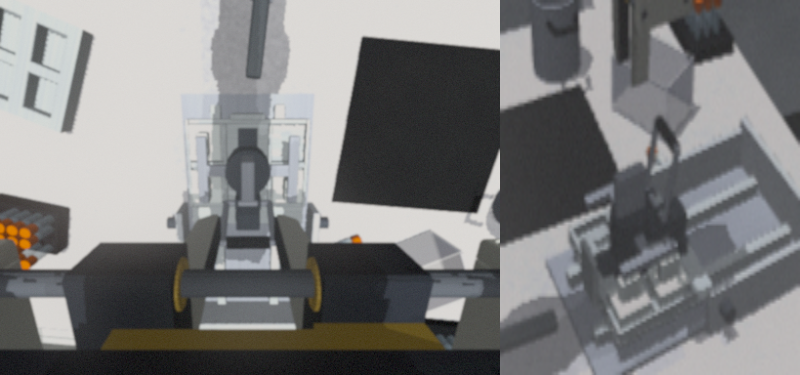

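The coupler is on the ball with the tongue towards the dock and the handle raised, fin (582.4,19.6). I'll check the seat height while turning to the bar.

Emit:
move_arm(commands=[[[-0.2, 0, 0, 0, 0, 1.6, 30], [-0.4, 0, 0, 0, 0, 3.2, 30], [-0.6, 0, 0, 0, 0, 4.9, 30], [-0.8, 0, 0, 0, 0, 6.5, 30], [-1.0, 0, 0, 0, 0, 8.1, 30], [-1.1, 0, 0, 0, 0, 9.8, 30], [-1.1, 0, 0, 0, 0, 11.4, 30], [-1.1, 0, 0, 0, 0, 13.0, 30]]])

```text
t: 30.7
eef_pos: [637.5, 26.2, 234.8]
tool_rot: [-3.136, -0.002, 2.109]
contact_force: [-0.0, 0.2, -0.1]
opening: 0.322
```

```bash
python3 - <<'E'
from m import *
P=pts(['w8'])[0]
print(np.percentile(box(P,560,605,5,35,125,150)[:,2],[50,80]), np.percentile(box(P,630,650,5,45,150,180)[:,2],[50,90]))
for y in ((20,40),(-45,-25),(60,78)): print(np.median(box(P,560,610,*y,80,95)[:,2]) )
st(); mv([639.5,26,200],TY+np.pi/2)
E
```

```text
[139.69070079 140.36138096] [164.63149463 166.28751394]
93.63480727027968
85.7273900698381
85.6739746501301
30.7 [637.5  26.2 234.8] [-3.136e+00 -2.000e-03  2.109e+00] [-0.   0.2 -0.1] 30.0
shift [-0.026  0.036  0.697] turn [-0.065 -0.014  4.928]
```

Emit:
move_arm(commands=[[[-0.02, 0.03, 0.2, -0.06, 0, 1.6, 30], [-0.02, 0.03, 0.4, -0.06, 0, 3.2, 30], [-0.02, 0.03, 0.6, -0.06, 0, 4.93, 30], [-0.02, 0.03, 0.6, -0.06, 0, 4.93, 30], [-0.02, 0.03, 0.6, -0.06, 0, 4.93, 30]]])

```text
t: 31.2
eef_pos: [638.5, 26.2, 203.6]
tool_rot: [-3.138, -0.001, 1.682]
contact_force: [0.5, 0.6, 0.1]
opening: 0.32
```

```bash
python3 - <<'E'
from m import *
st(); mv([639.5,26,147],TY+np.pi/2)
E
```

```text
31.2 [638.5  26.2 203.6] [-3.138e+00 -1.000e-03  1.682e+00] [0.5 0.6 0.1] 29.7
shift [-0.008  0.024  1.131] turn [-0.038 -0.009  0.034]
```

Emit:
move_arm(commands=[[[-0.01, 0.02, 0.3, 0, 0, 0, 26], [-0.01, 0.02, 0.7, 0, 0, 0, 26], [-0.01, 0.02, 1.0, 0, 0, 0, 26], [-0.01, 0.02, 1.13, 0, 0, 0, 26], [-0.01, 0.02, 1.13, 0, 0, 0, 26], [-0.01, 0.02, 1.13, 0, 0, 0, 0], [-0.01, 0.02, 1.13, 0, 0, 0, 0], [-0.01, 0.02, 1.13, 0, 0, 0, 0]]])

```text
t: 32.0
eef_pos: [640.8, 25.8, 148.3]
tool_rot: [3.141, -0.0, 1.682]
contact_force: [1.7, -1.2, 0.3]
opening: 0.13
```

```bash
cat > arc.py <<'E'
from m import *
import sys
s=st()
M=R.from_euler('xyz',s['tool_rot']); a0=np.arctan2(12,70); r=np.hypot(70,12)
S=np.array(eval(sys.argv[1])); 
hx=np.array([np.cos(TY),np.sin(TY),0]); ts=1.13
for t in [1.05,.95,.85,.75,.6,.5,.4,.3,.2,.1,.0,-.05]:
    d=S-s['eef_pos']+r*(np.cos(a0+t)-np.cos(a0+ts))*hx+np.array([0,0,r*(np.sin(a0+t)-np.sin(a0+ts))])
    print(t,np.round(M.inv().apply(d)/50,2))
E
python3 arc.py "s['eef_pos']"
```

```text
32.0 [640.8  25.8 148.3] [ 3.141 -0.     1.682] [ 1.7 -1.2  0.3] 12.1
1.05 [-0.    0.11  0.03]
0.95 [-0.    0.24  0.09]
0.85 [-0.    0.36  0.16]
0.75 [-0.    0.48  0.24]
0.6 [-0.    0.64  0.38]
0.5 [-0.    0.73  0.49]
0.4 [-0.    0.82  0.6 ]
0.3 [-0.    0.89  0.73]
0.2 [-0.    0.94  0.86]
0.1 [-0.    0.99  0.99]
0.0 [-0.    1.02  1.13]
-0.05 [-0.    1.03  1.2 ]
```

Emit:
move_arm(commands=[[[0, 0.11, 0.03, 0, 0, 0, 0], [0, 0.24, 0.09, 0, 0, 0, 0], [0, 0.36, 0.16, 0, 0, 0, 0], [0, 0.48, 0.24, 0, 0, 0, 0], [0, 0.56, 0.31, 0, 0, 0, 0], [0, 0.64, 0.38, 0, 0, 0, 0], [0, 0.73, 0.49, 0, 0, 0, 0], [0, 0.73, 0.49, 0, 0, 0, 0]]])

```text
t: 32.8
eef_pos: [678.1, 29.9, 123.2]
tool_rot: [3.14, 0.0, 1.682]
contact_force: [0.8, -0.1, 0.8]
opening: 0.128
```

```bash
python3 arc.py "[640.8,25.8,148.3]" | tail -9; python3 -c "
from m import *
st()"
```

```text
0.75 [-0.   -0.27 -0.26]
0.6 [-0.   -0.11 -0.12]
0.5 [-0.   -0.02 -0.02]
0.4 [-0.    0.06  0.1 ]
0.3 [-0.    0.13  0.22]
0.2 [-0.    0.19  0.35]
0.1 [-0.    0.24  0.49]
0.0 [-0.    0.27  0.63]
-0.05 [-0.    0.28  0.7 ]
32.8 [678.1  29.9 123.2] [3.14  0.    1.682] [ 0.8 -0.1  0.8] 11.9
```

Emit:
move_arm(commands=[[[0, 0.06, 0.1, 0, 0, 0, 0], [0, 0.13, 0.22, 0, 0, 0, 0], [0, 0.19, 0.35, 0, 0, 0, 0], [0, 0.24, 0.49, 0, 0, 0, 0], [0, 0.26, 0.58, 0, 0, 0, 0], [0, 0.27, 0.65, 0, 0, 0, 0], [0, 0.27, 0.7, 0, 0, 0, 0], [0, 0.27, 0.7, 0, 0, 0, 0]]])

```text
t: 33.6
eef_pos: [691.9, 31.4, 90.6]
tool_rot: [3.139, -0.0, 1.682]
contact_force: [-1.5, 1.1, 11.8]
opening: 0.126
```

Emit:
move_arm(commands=[[[0, 0, 0, 0, 0, 0, 26], [0, 0, 0, 0, 0, 0, 26], [0, 0, -0.1, 0, 0, 0, 26], [0, 0, -0.6, 0, 0, 0, 26], [0, 0, -1.4, 0, 0, 0, 26], [0, 0, -2.2, 0, 0, 0, 26], [0, 0, -2.8, 0, 0, 0, 26], [0, 0, -2.8, 0, 0, 0, 26]]])

```text
t: 34.4
eef_pos: [693.9, 30.6, 236.2]
tool_rot: [3.129, 0.001, 1.682]
contact_force: [-1.4, -0.7, 0.0]
opening: 0.278
```

```bash
python3 - <<'E'
from m import *
st()
p,d,i=cam('wrist'); np.savez('w9.npz',p=p,d=d,**i); P=pts(['w9'])[0]
for nm,z0,z1 in (('fin',130,148),('crossbars',82,95),('handle',96,115),('plate',68,80)):
    print(nm);blobs(box(P,480,720,-80,130,z0,z1),minn=60,close=3)
D=P[:,:2]-[582.4,19.6]; c,s=np.cos(TY),np.sin(TY)
x=D[:,0]*c+D[:,1]*s; y=-D[:,0]*s+D[:,1]*c
for X in range(40,124,8):
    k=(abs(x-X)<4)&(abs(abs(y)-24)<8)&(P[:,2]<130)&(P[:,2]>85); print(X,k.sum(),np.round(np.percentile(P[k,2],[50,95]),1) if k.sum()>3 else '')
c=tr(-100,0,0); mv([c[0],c[1],220],TY+np.pi)
print(c)
E
```

```text
34.4 [693.9  30.6 236.2] [3.129e+00 1.000e-03 1.682e+00] [-1.4 -0.7  0. ] 25.8
fin
    [580.7  21.5] [43.9 14.2] 6.0
crossbars
    [620.8  48.3] [19.5 15.4] 81.9
    [622.3  23.9] [13. 26.] 0.0
    [577.3  45.6] [84.3 74.8] 5.7
    [6.266e+02 6.000e-01] [12.6 17.4] 71.6
    [585.4 -24.4] [84.  33.2] 6.6
handle
    [659.   29.9] [73.3 62.4] 6.3
    [582.   22.1] [51.7 54.2] 25.6
plate
    [642.9  28.8] [45.6 31.9] 5.4
    [603.6  33.6] [17.9 48.6] 34.0
    [517.   14.3] [ 8.7 43.9] 6.7
    [617.2 -30.2] [12. 30.] 90.0
40 165 [94.6 96.9]
48 95 [95.8 97.6]
56 87 [97.4 98.8]
64 87 [ 98.8 100.3]
72 82 [100.2 101.6]
80 82 [101.3 102.7]
88 92 [102.5 104.3]
96 95 [104.  105.5]
104 147 [106.1 109.4]
112 118 [106.9 109.5]
120 0 
shift [ 0.028 -4.237  0.231] turn [  0.062   0.067 -17.96 ]
[np.float64(481.78263334995336), np.float64(8.720982958999254), 0]
```

Handle slope and bar height (top 109.5, against 110.5 expected) match the fully locked position. The carriage is still at its start. Now round to the push plate.

Emit:
move_arm(commands=[[[0, -0.5, 0, 0, 0, -1.6, 0], [0, -1.1, 0, 0, 0, -3.2, 0], [0, -1.7, 0, 0, 0, -4.9, 0], [0, -2.3, 0, 0, 0, -6.5, 0], [0, -2.9, 0, 0, 0, -8.1, 0], [0, -3.5, 0, 0, 0, -9.8, 0], [0, -4.0, 0, 0, 0, -11.4, 0], [0, -4.2, 0, 0, 0, -13.0, 0]]])

```text
t: 35.25
eef_pos: [479.5, 7.3, 229.9]
tool_rot: [3.141, 0.001, 2.823]
contact_force: [-0.3, -0.6, -0.4]
opening: 0.005
```

```bash
python3 - <<'E'
from m import *
st(); c=tr(-100,0,0); mv([c[0],c[1],120],TY+np.pi); mv([c[0],c[1],52],TY+np.pi)
E
```

```text
35.25 [479.5   7.3 229.9] [3.141e+00 1.000e-03 2.823e+00] [-0.3 -0.6 -0.4] 0.5
shift [-0.032  0.04   2.198] turn [ 0.005  0.011 -4.894]
shift [-0.031  0.039  3.558] turn [ 0.005  0.011 -4.894]
```

Emit:
move_arm(commands=[[[-0.03, 0.04, 0.3, 0, 0, -1.6, 0], [-0.03, 0.04, 0.6, 0, 0, -3.2, 0], [-0.03, 0.04, 1.2, 0, 0, -4.9, 0], [-0.03, 0.04, 2.0, 0, 0, -4.9, 0], [-0.03, 0.04, 2.8, 0, 0, -4.9, 0], [-0.03, 0.04, 3.4, 0, 0, -4.9, 0], [-0.03, 0.04, 3.55, 0, 0, -4.9, 0], [-0.03, 0.04, 3.55, 0, 0, -4.9, 0]]])

```text
t: 36.05
eef_pos: [480.0, 8.8, 50.9]
tool_rot: [3.141, -0.004, -3.033]
contact_force: [-0.6, 0.0, 0.1]
opening: 0.004
```

```bash
python3 - <<'E'
from m import *
st(); c=tr(-78,0,0); mv([c[0],c[1],52],TY+np.pi)
c=tr(22,0,0); mv([c[0],c[1],52],TY+np.pi)
E
```

```text
36.05 [480.    8.8  50.9] [ 3.141 -0.004 -3.033] [-0.6  0.   0.1] 0.4
shift [-0.475 -0.005 -0.023] turn [ 0.007 -0.044  0.008]
shift [-2.475 -0.007 -0.031] turn [ 0.007 -0.044  0.008]
```

Emit:
move_arm(commands=[[[-0.3, 0, 0, 0, 0, 0, 0], [-0.45, 0, 0, 0, 0, 0, 0], [-0.6, 0, 0, 0, 0, 0, 0], [-0.8, 0, 0, 0, 0, 0, 0], [-1.0, 0, 0, 0, 0, 0, 0], [-1.2, 0, 0, 0, 0, 0, 0], [-1.4, 0, 0, 0, 0, 0, 0], [-1.5, 0, 0, 0, 0, 0, 0]]])

```text
t: 36.85
eef_pos: [556.9, 17.1, 50.8]
tool_rot: [3.141, -0.001, -3.033]
contact_force: [-1.3, -1.5, 0.6]
opening: 0.003
```

Emit:
move_arm(commands=[[[-0.1, 0, 0, 0, 0, 0, 0], [-0.2, 0, 0, 0, 0, 0, 0], [-0.3, 0, 0, 0, 0, 0, 0], [-0.3, 0, 0, 0, 0, 0, 0]]])

```text
t: 37.25
eef_pos: [573.5, 19.0, 50.8]
tool_rot: [3.141, 0.002, -3.033]
contact_force: [-0.5, 1.9, 0.2]
opening: 0.007
```

Emit:
move_arm(commands=[[[-0.1, 0, 0, 0, 0, 0, 0], [-0.2, 0, 0, 0, 0, 0, 0], [-0.2, 0, 0, 0, 0, 0, 0]]])

```text
t: 37.55
eef_pos: [583.2, 20.0, 50.7]
tool_rot: [3.141, 0.001, -3.033]
contact_force: [-2.7, 0.3, 1.5]
opening: 0.004
```

```bash
python3 - <<'E'
from m import *
s=st()
p,d,i=cam('wrist'); np.savez('w10.npz',p=p,d=d,**i); P=pts(['w10'])[0]
p2,d2,i2=cam('scene');p3,d3,i3=cam('side'); np.savez('scene4.npz',p=p2,d=d2,**i2);np.savez('side4.npz',p=p3,d=d3,**i3)
for n in ('w10','side4','scene4'):
    P=pts([n])[0]; print(n); print('fin');blobs(box(P,600,760,-60,100,128,148),minn=60,close=3); print('plate');blobs(box(P,560,700,-30,70,66,80),minn=60,close=3)
cv2.imwrite('pics/f1.png',np.hstack([cv2.resize(p2[160:300,200:360],(428,375)),cv2.resize(p3[100:240,210:380],(372,375))]))
E
```

```text
37.55 [583.2  20.   50.7] [ 3.141e+00  1.000e-03 -3.033e+00] [-2.7  0.3  1.5] 0.4
w10
fin
plate
side4
fin
plate
scene4
fin
plate
```

View pics/f1.png

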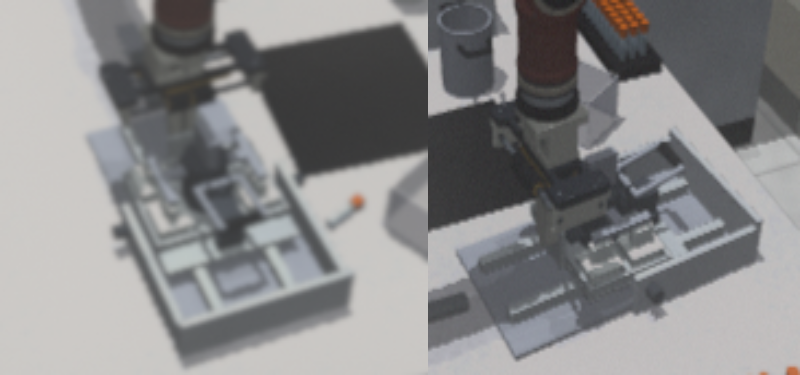

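The shuttle is being pushed and isn't home yet: about 80 mm travelled, with the carriage having started near 0. Bricks and hold-down are in place, so I keep pushing through the detent.

Emit:
move_arm(commands=[[[-0.06, 0, 0, 0, 0, 0, 0], [-0.12, 0, 0, 0, 0, 0, 0], [-0.18, 0, 0, 0, 0, 0, 0], [-0.24, 0, 0, 0, 0, 0, 0], [-0.3, 0, 0, 0, 0, 0, 0], [-0.3, 0, 0, 0, 0, 0, 0]]])

```text
t: 38.3
eef_pos: [589.4, 20.7, 50.2]
tool_rot: [3.141, -0.016, -3.033]
contact_force: [-9.4, -0.5, 4.5]
opening: 0.004
```

Emit:
move_arm(commands=[[[-0.06, 0, 0, 0, 0, 0, 0], [-0.1, 0, 0, 0, 0, 0, 0], [-0.1, 0, 0, 0, 0, 0, 0]]])

```text
t: 38.6
eef_pos: [596.1, 21.4, 50.4]
tool_rot: [3.141, -0.013, -3.033]
contact_force: [-0.7, -0.3, -0.2]
opening: 0.005
```

Emit:
move_arm(commands=[[[-0.06, 0, 0, 0, 0, 0, 0], [-0.12, 0, 0, 0, 0, 0, 0], [-0.18, 0, 0, 0, 0, 0, 0], [-0.18, 0, 0, 0, 0, 0, 0]]])

```text
t: 39.0
eef_pos: [599.1, 21.8, 49.8]
tool_rot: [3.14, -0.027, -3.033]
contact_force: [-11.3, 0.0, 9.6]
opening: 0.006
```

Emit:
move_arm(commands=[[[-0.12, 0, 0, 0, 0, 0, 0], [-0.2, 0, 0, 0, 0, 0, 0], [-0.2, 0, 0, 0, 0, 0, 0]]])

```text
t: 39.3
eef_pos: [598.7, 21.7, 49.5]
tool_rot: [3.139, -0.051, -3.034]
contact_force: [-19.9, -1.7, 18.2]
opening: 0.006
```

Hard stop reached (stiff at 20 N). Backing off and up, away from everything, for a final check.

Emit:
move_arm(commands=[[[0.2, 0, 0, 0, 0.5, 0, 0], [0.6, 0, 0, 0, 0.5, 0, 0], [1.2, 0, 0, 0, 0.5, 0, 0], [1.6, 0, -0.6, 0, 0.5, 0, 0], [1.8, 0, -1.5, 0, 0.5, 0, 0], [1.8, 0, -2.4, 0, 0.5, 0, 0], [1.8, 0, -3.3, 0, 0.5, 0, 0], [1.8, 0, -3.8, 0, 0.5, 0, 0]]])

```text
t: 40.1
eef_pos: [522.5, 12.9, 248.3]
tool_rot: [3.14, -0.084, -3.033]
contact_force: [-0.0, -0.1, -1.3]
opening: 0.009
```

```bash
python3 - <<'E'
from m import *
s=st()
p,d,i=cam('wrist'); np.savez('w11.npz',p=p,d=d,**i); P=pts(['w11'])[0]
p2,d2,i2=cam('scene');p3,d3,i3=cam('side'); np.savez('scene5.npz',p=p2,d=d2,**i2);np.savez('side5.npz',p=p3,d=d3,**i3)
for n in ('w11','side5','scene5'):
    P=pts([n])[0]; print(n); print('fin');blobs(box(P,600,760,-60,100,128,148),minn=60,close=3); print('plate');blobs(box(P,560,700,-30,70,66,80),minn=60,close=3)
    print('bar',np.percentile(box(P,780,800,30,55,90,125)[:,2],[50,95]) if len(box(P,780,800,30,55,90,125))>3 else '')
cv2.imwrite('pics/f2.png',np.hstack([cv2.resize(p2[160:300,200:360],(428,375)),cv2.resize(p3[100:240,210:380],(372,375))]))
E
```

```text
40.1 [522.5  12.9 248.3] [ 3.14  -0.084 -3.033] [-0.  -0.1 -1.3] 0.8
w11
fin
    [669.1  28.5] [33.9  9. ] 5.7
plate
bar 
side5
fin
plate
bar [107.99466234 110.05769452]
scene5
fin
plate
bar [108.22445165 113.62686361]
```

View pics/f2.png

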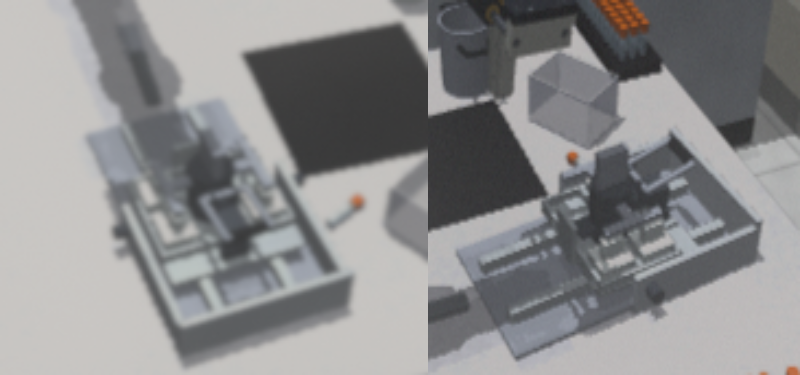

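```bash
python3 - <<'E'
from m import *
np.savez('side6.npz',**dict(zip('pd',read_camera('side'))),**camera_info('side'))
for n in ('side4','side5','side6','w11','scene5'):
    P=pts([n])[0]; print(n); print('fin');blobs(box(P,600,760,-60,100,122,150),minn=60,close=7); print('plate');blobs(box(P,560,660,-30,70,60,82),minn=40,close=7); print('ribs');blobs(box(P,610,760,-60,120,66,80),minn=60,close=5)
for n in ('side0','scene0'):
    P=pts([n])[0]; print(n,'plate');blobs(box(P,480,560,-60,80,60,82),minn=40,close=7)
E
```

```text
side4
fin
    [659.2  25.5] [44.1 17.6] 5.4
plate
    [582.5   7.6] [18.4 40.3] 45.0
    [647.4   5.1] [ 7.3 28.9] 58.0
ribs
    [709.4  16. ] [11.9 44.6] 84.4
    [696.5 -32.1] [30.7 10.9] 6.3
    [637.3 -37.6] [11.8 32.1] 82.6
side5
fin
    [675.7  25.9] [16. 43.] 90.0
plate
    [652.4  20.4] [ 6.6 27.8] 19.2
    [612.  19.] [ 8.9 43.4] 4.8
ribs
    [728.6  26.3] [58.6 23.4] 4.1
    [710.1 -30.6] [12.  27.8] 77.2
    [651.7 -36.3] [13. 30.] 85.2
side6
fin
    [674.7  26.9] [42.3 15.8] 5.2
plate
    [651.7  19.2] [ 8.  26.7] 22.2
    [612.8  20. ] [ 8.7 46.4] 7.4
ribs
    [731.4  21.7] [19.1 55. ] 84.9
    [663.1   7.3] [ 8.4 29.2] 59.4
    [712.9 -29.1] [10. 29.] 90.0
    [652.4 -33.1] [29.7 12.6] 7.4
w11
fin
    [669.1  28.5] [33.9  9. ] 5.7
plate
ribs
scene5
fin
    [677.2  28.7] [49.2 15.2] 4.6
plate
    [616.7  17.2] [13.7 31.4] 10.8
ribs
    [705.4  82.1] [27.9 14.6] 37.7
    [741.3  39.7] [35.4 26.9] 22.4
    [616.1  16.9] [10.1 31.4] 6.8
side0 plate
    [517.6   9.6] [ 8.1 44. ] 5.4
scene0 plate
    [523.   11.5] [14.2 40.2] 1.8
```

The plate moved about 95 mm. The push force peaked near 9 N, dropped, then met a stiff stop about 9 mm further on, which fits the detent peak and then home. Handing in.

```bash
python3 -c "
from m import *
st(); print(job_done())"
```

```text
40.3 [520.   12.9 244.1] [ 3.139 -0.092 -3.033] [-0.7  0.1  0.4] 0.5
the job is handed in; nothing more can be done
None
```

The shuttle is loaded, locked and pushed home in the dock. I handed the job in at t = 40 s; no verdict is reported.

**What I did:** I moved the three bricks present from the mould into pockets 3, 2 and 1. I then raised the hold-down's handle, carried it by its fin onto the ball with the tongue towards the dock, and pressed the handle down. Last, I pushed the shuttle in by its push plate.

**What the checks showed:**
- **Bricks:** all three were seen standing in their pockets before the hold-down went on. In the last side view only the two right-hand ones gave clean rib positions; the left one merged with the hold-down in the depth data.
- **Coupler:** after it was set on the ball, the fin was about 1 mm from the tray centre, square within about 0.5 degrees, and its top at 140 mm (141 expected when seated).
- **Handle:** the top of the bar read 109–110 mm after locking and again at the end (110.5 means fully down).
- **Shuttle:** the push force peaked at about 9 N, dropped, then met a stiff stop about 9 mm further on. That fits the detent and then home.

**Where the readings were weaker:**
- I had guessed the carriage started near 0. The push plate moved only 94–95 mm in the side and scene views, which suggests a start near 5 mm. I did not measure the carriage's home position directly.
- The last wrist view saw the fin only partly, so its reading (669 mm in x) does not agree with the 675–677 mm from the other two cameras.
- I did not measure the bystanders again. In the pictures I viewed, none looked moved, and the arm met no unexpected contact.

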